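# Load two tube racks on the indexing table and crank them under the dispensing head

## Task

Load the front tray of the indexing table: put the green-capped control rack on it first and push it home into the corner against both stops, then set the blue-capped sample rack beside it, pushed up against the control rack and the end stop. Then take the red grip and crank the handwheel two full turns from its zero mark, towards whichever side the blue dispensing head is on, so that the loaded tray stops square under its nozzles with the grip back up at the mark; let go, and leave everything else as it stands.

Things in the scene. Friction and masses are not known exactly. Their poses are not given: they have to be found in the camera images.
- control_rack: White rack of GREEN-capped tubes, one rigid piece, about 0.26 kg: 110 mm long (its x), 56 wide (its y), straight-sided body 44 high, caps (inset 3 mm) up to 60 mm. Origin: centre of its underside. Starts on the bench left of the indexer, long axis within 15 deg of world x; both ends alike. Grip it across the 56 mm.
- sample_rack: The same rack with BLUE-capped tubes; same size, mass and frame. Starts on the bench near the control rack, side by side with it; which of the two is nearer to the indexer varies.
- done_rack: The same rack with ORANGE caps, finished, standing loose in the rear tray. It rides along; do not handle it.
- indexer: Fixed white hand-cranked worm indexing table. Origin on the bench under the turntable's axis; x points away from the robot (within 8 deg of world x), y left. On it a 360 mm disc, top 137 mm over the bench, with a front (robot side) and a rear tray. Worm case at its right; handwheel at x -170, y -210, z 95 mm, facing the robot.
- turntable: The turning aluminium disc with both trays; origin on its axis at its underside, 122 mm over the bench; its yaw from the indexer's is the handwheel angle / 8, positive counter-clockwise from above.
- tray_corner (a point): Corner of the front tray, on its floor, 143 mm over the bench; turns with the turntable, axes as the turntable's. End stop: plane x = 0 (push racks to +x), side stop: plane y = 0 (push to +y); both 6 mm thick, 14 high. Floor: x 0 to -134, y 0 to -146 mm, other edges open. Home, long axis along x: control rack's origin at (-55, -28, 0), sample rack's (-55, -84, 0) mm.
- tray_centre (a point): Middle of the two packed racks' place on the front tray's floor, 86 mm from the turntable's axis. Turns with the turntable.
- nozzles (a point): Foot of the eight nozzles under the BLUE dispensing head, 235 mm over the bench, left or right of the turntable's axis (varies), right above where the tray centre stops after a quarter turn. Head 38 mm (x) by 125 (y), 235 to 346 mm high, its arm running to +x to a column behind the disc. A black camera head with white ring light hangs likewise on the other side.
- handwheel (a joint): Wheel angle, rad, multi-turn. 0: grip at the top, at the red mark; starts within 0.35 of it. Positive: clockwise as seen by the robot (top to -y); takes the front tray to the right (-y), negative to the left. Worm 8:1: two turns (12.57 rad) = a quarter turn. Needs about 6 N at the grip, stays where left, range +-40. The disc does not turn by pushing it.
- wheel_hub (a point): Centre of the handwheel, 95 mm over the bench; its axis is the indexer's x. Black rim 131 mm outer diameter, 15 mm thick.
- grip_mid (a point): Where to hold the red, freely spinning grip, on its axis: a level cylinder 21 mm diameter, 78 long, standing out of the wheel towards the robot (indexer -x), on a circle of 52 mm radius about the hub axis. This point is 57 mm before the wheel's mid plane, with 45 mm of grip behind it and 33 before it. Its lowest point on the circle is 43 mm over the bench.
- amber_bottle: Bystander, leave alone: brown glass bottle, 68 mm dia x 150 tall. Origin at the centre of its underside.
- tip_box: Bystander, leave alone: blue pipette-tip box with clear lid, 126 x 88 x 95 mm. Origin at the centre of its underside.
- plate_stack: Bystander, leave alone: stack of three white well plates, 128 x 86 x 57 mm. Origin at the centre of its underside.
- beaker: Bystander, leave alone: glass beaker, 80 mm dia x 95 tall. Origin at the centre of its underside.
- pipette: Bystander, leave alone: white pipette lying on the bench, about 240 mm long. Origin under its middle, on the bench; long axis its x.
- buffer_bottle: Bystander, leave alone: white bottle with blue cap, 72 mm dia x 140 tall. Origin at the centre of its underside.
Mind the look-alikes: they are no part of the job. Leave any purple look-alike of the sample_rack alone.

How it is judged:
On the way, in this order (a step that is already met when the one before it is completed fails the run):
1. the control rack stands home in the tray's corner, flat against both stops, let go, the table not yet cranked (x of control_rack in the frame of tray_corner between -0.0585 and -0.0515 m and y of control_rack in the frame of tray_corner between -0.0315 and -0.0245 m and z of control_rack in the frame of tray_corner between -0.004 and 0.003 m and angle between control_rack's own z axis and vertical below 0.05 rad and angle between the x axis of control_rack and the x axis of tray_corner, either way round below 0.05 rad and contact force between the fingers and control_rack below 0.1 N and value of joint handwheel between -0.8 and 0.8 rad), for 0.1 s.
2. the sample rack stands home beside it, against the control rack and the end stop, both let go, the table not yet cranked (all of step 1 and x of sample_rack in the frame of tray_corner between -0.0585 and -0.0515 m and y of sample_rack in the frame of tray_corner between -0.0885 and -0.0795 m and z of sample_rack in the frame of tray_corner between -0.004 and 0.003 m and angle between sample_rack's own z axis and vertical below 0.05 rad and angle between the x axis of sample_rack and the x axis of tray_corner, either way round below 0.05 rad and contact force between the fingers and sample_rack below 0.1 N), for 0.1 s.
3. the handwheel has been turned two turns towards the dispensing head, and the tray is under the nozzles with both racks still home (x of control_rack in the frame of tray_corner between -0.0585 and -0.0515 m and y of control_rack in the frame of tray_corner between -0.0315 and -0.0245 m and z of control_rack in the frame of tray_corner between -0.004 and 0.003 m and angle between each of control_rack, sample_rack's own z axis and vertical below 0.05 rad and angle between the x axis of each of control_rack, sample_rack and the x axis of tray_corner, either way round below 0.05 rad and x of sample_rack in the frame of tray_corner between -0.0585 and -0.0515 m and y of sample_rack in the frame of tray_corner between -0.0885 and -0.0795 m and z of sample_rack in the frame of tray_corner between -0.004 and 0.003 m and (value of joint handwheel between 12.2664 and 12.8664 rad or value of joint handwheel between -12.8664 and -12.2664 rad) and horizontal distance between tray_centre and nozzles below 0.015 m), for 0.1 s.
At the end, for the whole second after the job is handed in: Both racks home in the tray (control rack in the corner, sample rack against it) within 3.5 mm along and 3.5/4.5 mm across, flat, square within 0.05 rad; handwheel two turns (12.57 rad) from zero within 0.3 rad, tray centre within 15 mm of under the nozzles; released, at rest (all of step 3 and linear speed of each of control_rack, sample_rack below 0.02 m/s and velocity of joint handwheel between -0.1 and 0.1 rad/s); the robot touches nothing.
It fails at once if a bystander is shifted by more than 20 mm (distance of any of amber_bottle, tip_box, plate_stack, beaker, pipette, buffer_bottle from where it was at the start of the episode above 0.02 m).
It fails at once if the finished orange rack is pushed about on its tray or tipped (distance between done_rack and tray_corner above 0.16 m or distance between done_rack and tray_corner below 0.129 m or angle between done_rack's own z axis and vertical above 0.2 rad).
It fails at once if a rack is tipped over (angle between any of control_rack, sample_rack's own z axis and vertical above 0.6 rad).
It fails at once if the turntable is shoved by hand (over 30 N) instead of being cranked (contact force between the fingers and turntable above 30 N).
It also fails if it takes over 72 s, if anything falls off the work surface, if the arm or the gripper's body presses on something with over 40 N, if the wrist force passes 120 N, or if a joint passes its speed limit or range.

## Robot

A 6-joint arm with a two-finger parallel gripper is mounted at the origin on the work surface. World frame = base frame: x ahead of the robot, y to its left, z up, the work surface at z = 0. Lengths are in m, angles in rad, forces in N, time in s.
With the tool pointing down it reaches from about 0.35 to 0.85 m from the base axis. Payload 8.1 kg.
Tool frame: the origin (TCP) lies at the very end of the fingers, on their centre line; the grasp point (between the pads) lies 19 mm behind it (bot.tcp_to_grasp is the distance from the TCP to the grasp point, in m); z points along the fingers, x is the direction in which the jaws open and shut, and the axes are right-handed (so a half turn about z gives the same grasp; the last joint's range is limited). The gripper opens to 85 mm and grips with 20 to 120 N. Pads are 22 mm wide; open, the fingers measure 114 mm over their backs; the gripper's body (76 mm by 85 mm) begins 54 mm behind the grasp point. The pads swing forward as they close: fully open they stand 13 mm farther back than shut.
Start: joints at [1.164, 0.13, 1.488, -0, 1.523, -0.085], TCP at [0.19, 0.569, 0.231] pointing down, gripper open.
Joint ranges: [-2.96, 2.96], [-0.89, 2.26], [0.02, 2.5], [-1.34, 4.48], [0, 2.73], [-2.66, 2.66]. Speed limits (rad/s): [2.39, 2.39, 2.79, 3.14, 3.14, 3.14].

## Interface

Orientations are given as a unit quaternion [x, y, z, w].
In Python, from station import bot gives the robot as it stands.
- The arm moves only by the tool jog_arm, never from a script. Its argument "increments" is a list of rows, each an object with "dp": the shift along the tool's x, y, z in mm, a list of three; "twist": the turn, a rotation vector about the tool's x, y, z in degrees, a list of three. In form: [{"dp": [tx, ty, tz], "twist": [ax, ay, az]}, ...]. A call has 1 to 10 rows; each row is the pose to reach, as a shift and turn from the pose commanded when the call began, along the tool's axes at that moment; what a row does not reach only later rows make up. A row lasts 1/12 s, in which the tool goes at most 41.7 mm and 7.16 degrees, less where a joint would pass 70% of its speed; a pose out of reach is approached as far as the arm can. A call with a gripper value outside its range is refused whole. "gripper" is the opening in per cent of the stroke, from 0 (shut) to 100 (fully open), set as the call begins (left out, the last holds). The fingers move at their own pace and stop on an object; the grip force is fixed at half the most. Time passes only in rows, so rows that repeat a pose let the fingers close. It gives the time, the measured TCP pose, the force and the opening at its end, in the units of the state.
- bot.state(): the state, without advancing time (a new reading comes with each control period).
- bot.camera(name): name is "scene" or "top" or "wrist"; returns a dict with "color" (400x640x3 uint8, blue, green, red), "depth" (400x640 float32, m along the optical axis (not along the pixel's ray), 0 where there is no reading), "intrinsics" (3x3 intrinsics, pixels), "R" (3x3) and "t" (3): a world point X has camera coordinates R X + t; the wrist camera has in their place "tool_from_camera" (4x4, takes a point from camera to tool coordinates, whose origin is the TCP and whose axes are the tool frame's). Camera axes: x right, y down, z forward; pixel columns grow to the right and rows downward; lengths in m; the calibration is good to about 2 mm. The wrist camera is an equidistant fisheye: a pixel r from the principal point sees the ray r / f radians off the axis. A picture is of the moment at which its call begins: read the wrist's pose just before it.
- bot.sign_off(): hands the job in, once; it reports no verdict.
Trained networks look in a picture, given as the dict that the camera call returned (one of the last four; its "shot" number tells which), for a name from the list of things; names that differ only in an ending like _2 or _b are one class to them, and where a whole thing is asked for, a point or a joint stands for the part that bears it (a point fixed in the world has none). Each returns a list of dicts, best first, with "conf" (0 to 1); they miss things now and then, are a little off and sometimes report something else, mostly with a low value. They report only what shows in the picture. A call takes as long as a camera call. They do not tell look-alikes from the thing itself.
- bot.outline_of(picture, query): "mask" (400x640 bool, what is visible of it) and "rect" ([left, top, width, height] in pixels, round what is visible of it).
The state is a dict: "clock": time; "joints": joint angles; "qd": joint speeds; "joint_torque": joint torques, N m; "tool_pos": TCP position; "ee_rot": TCP orientation; "force": force on the tool from outside, world axes, zero at the start; "moment": the same for the moment, N m; "grip_width": finger opening in m.
Only numpy, scipy, OpenCV 4.12 (cv2) and the standard library are available. Lean on these libraries where they do the work, as an engineer would, in place of code of your own. Each camera call takes 0.05 s, during which the arm holds its last target.

## Working session

There is one attempt and no reset: what is moved stays moved. The work goes in short steps, Python scripts to look and compute and a tool call to move; the robot and the scene stay as the last step left them, time stands still between calls to the robot, and variables do not carry over. Pictures are saved under pics/ and viewed, and the job is handed in when it is done.

Besides the shell and the picture viewer there is one more tool, called after ">>>" as name(argument=value, ...), one argument or row to a line, values as JSON. jog_arm: Moves the arm, as the interface text tells. Its arguments: {"type":"object","properties":{"increments":{"type":"array"},"gripper":{"type":"number"}},"required":["increments"]}

```bash
ls; mkdir -p pics; cat > h.py <<'E'
import numpy as np, cv2
from station import bot
from scipy.spatial.transform import Rotation as Rn
def cam_pts(p):
    K=p["intrinsics"];d=p["depth"];v,u=np.mgrid[0:400,0:640]
    X=np.stack([(u-K[0,2])/K[0,0]*d,(v-K[1,2])/K[1,1]*d,d],-1)
    return (X-p["t"])@p["R"]   # R^T (X-t)
def save(p,n):
    cv2.imwrite("pics/"+n+".png",p["color"])
E
python3 - <<'E'
from h import *
print(bot.state())
for n in ("scene","top","wrist"):
    p=bot.camera(n); save(p,n+"0")
    if n!="wrist": print(n,p["R"],p["t"],p["intrinsics"])
    else: print(p["tool_from_camera"],p["intrinsics"])
E
```

```text
pics
{'clock': 0.0, 'joints': array([ 1.16360997e+00,  1.31201897e-01,  1.48933067e+00,  6.26624461e-06,
        1.52299806e+00, -8.53964085e-02]), 'qd': array([ 0.00084635, -0.00131871, -0.00017517,  0.00092753, -0.00218933,
        0.00018948]), 'joint_torque': array([ 4.19513774e-03, -5.69382012e+01, -5.00579059e+01,  4.23676611e-04,
        1.40808779e-02, -1.43737770e-05]), 'tool_pos': array([0.18950506, 0.56868091, 0.23019189]), 'ee_rot': array([ 8.11253411e-01,  5.84693907e-01, -8.33159816e-04,  4.94763016e-04]), 'force': array([-0.46373447,  0.48996429, -0.00321006]), 'moment': array([ 0.01577092, -0.07696142, -0.02734515]), 'grip_width': 0.08529133038064846}
scene [[-0.75407318  0.65673717  0.00836286]
 [ 0.52380112  0.6090187  -0.59559097]
 [-0.39623986 -0.4447387  -0.80324433]] [ 0.41882974 -0.16811266  1.55649904] [[365.66605954   0.         324.73387748]
 [  0.         365.66605954 195.59994864]
 [  0.           0.           1.        ]]
top [[ 0.02094355 -0.99977525 -0.00328831]
 [-0.99298305 -0.02041816 -0.11648076]
 [ 0.11638744  0.00570475 -0.9931875 ]] [-0.00531025  0.52077527  1.43015919] [[363.53791144   0.         316.88558058]
 [  0.         363.53791144 197.75894057]
 [  0.           0.           1.        ]]
[[ 9.99997469e-01 -1.38978040e-03  1.76950887e-03  1.08190041e-04]
 [ 7.99997714e-04  9.54660826e-01  2.97694587e-01 -7.48400311e-02]
 [-2.10301090e-03 -2.97692418e-01  9.54659521e-01 -1.42999065e-01]
 [ 0.00000000e+00  0.00000000e+00  0.00000000e+00  1.00000000e+00]] [[309.70691629   0.         315.10911456]
 [  0.         309.70691629 201.46717809]
 [  0.           0.           1.        ]]
```

View pics/scene0.png

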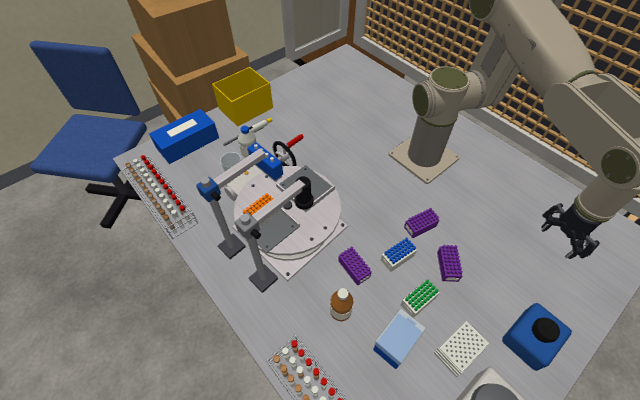

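View pics/top0.png

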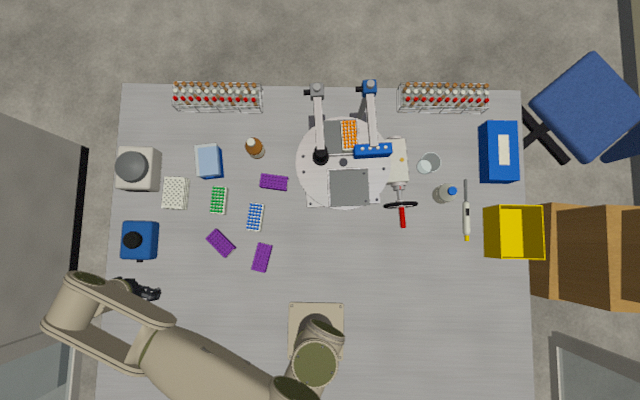

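View pics/wrist0.png

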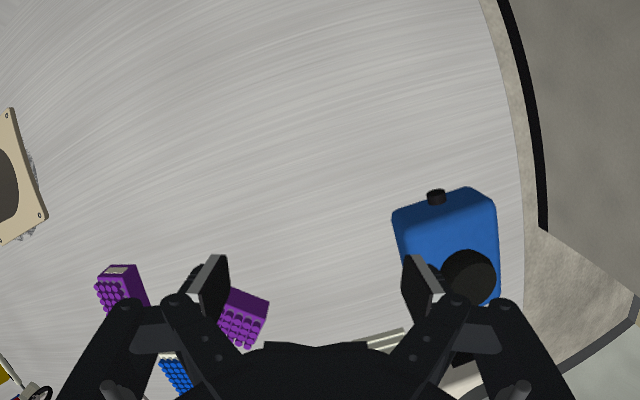

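The top view shows the green rack at (218,200), the blue rack at (255,217), purple look-alikes at (274,182), (221,242) and (262,257), and the front tray at (348,187). The blue head is at (373,151), on the right (-y), so the wheel turns positive. The grip is at (402,216).

```bash
cat >> h.py <<'E'
def ray_z(p,uv,z):
    K=p["intrinsics"];uv=np.atleast_2d(uv).astype(float)
    d=np.c_[(uv[:,0]-K[0,2])/K[0,0],(uv[:,1]-K[1,2])/K[1,1],np.ones(len(uv))]@p["R"]
    c=-p["R"].T@p["t"]
    return c+d*((z-c[2])/d[:,2])[:,None]
def rectfit(P):
    # min-area rect of xy points
    (c,s,a)=cv2.minAreaRect((P[:,:2]*1000).astype(np.float32))
    a=a if s[0]>=s[1] else a+90
    a=(a+90)%180-90
    return np.array(c)/1000,sorted(s)[::-1],a
E
python3 - <<'E'
from h import *
for n in ("top","scene"):
    p=bot.camera(n);P=cam_pts(p)
    for q in ("control_rack","sample_rack","done_rack"):
        for r in bot.outline_of(p,q)[:5]:
            m=r["mask"]; pts=P[m]; z=pts[:,2]
            c=np.median(pts,0); bgr=p["color"][m].mean(0)
            top=m&(P[...,2]>c[2]*0+np.percentile(z,97)-0.012)
            v,u=np.nonzero(top); Q=ray_z(p,np.c_[u,v],np.percentile(z,90))
            print(n,q,round(r["conf"],2),r["rect"],bgr.round(),"zmax",np.percentile(z,95).round(3),rectfit(Q))
    for q in ("indexer","turntable","handwheel","grip_mid","tray_corner","amber_bottle","tip_box","plate_stack","beaker","pipette","buffer_bottle"):
        for r in bot.outline_of(p,q)[:1]:
            pts=P[r["mask"]];print(n,q,round(r["conf"],2),r["rect"],np.median(pts,0).round(3),pts.min(0).round(3),pts.max(0).round(3))
# zoomed
p=bot.camera("top");c=p["color"][70:250,270:450];cv2.imwrite("pics/z1.png",cv2.resize(c,None,fx=3.3,fy=3.3,interpolation=cv2.INTER_CUBIC))
np.save("top.npy",p,allow_pickle=True)
E
```

```text
top control_rack 0.85 [208.5, 186.1, 19.9, 30.7] [112. 156. 107.] zmax 0.064 (array([0.5040271 , 0.39639532]), [100.23471069335938, 61.79292678833008], -6.998405456542969)
top sample_rack 0.92 [205.8, 229.1, 27.9, 26.3] [136.  63. 115.] zmax 0.064 (array([0.33483969, 0.38501434]), [102.59917449951172, 45.829444885253906], 47.40483093261719)
top sample_rack 0.88 [246.6, 203.0, 18.2, 28.2] [169. 140. 118.] zmax 0.064 (array([0.44114203, 0.2514351 ]), [102.62068939208984, 49.714317321777344], -6.2867279052734375)
top sample_rack 0.8 [252.6, 243.3, 18.9, 30.1] [144.  63. 121.] zmax 0.064 (array([0.28456708, 0.21990068]), [105.16105651855469, 49.7949104309082], -12.132987976074219)
top sample_rack 0.69 [260.7, 174.0, 26.5, 17.4] [140.  57. 116.] zmax 0.064 (array([0.58242761, 0.18311014]), [100.40613555908203, 49.92815017700195], 82.5347900390625)
top sample_rack 0.49 [208.9, 185.1, 20.5, 30.9] [114. 155. 109.] zmax 0.064 (array([0.50403256, 0.39640952]), [100.23825073242188, 61.79512405395508], -6.9983978271484375)
top done_rack 0.94 [342.2, 120.3, 19.2, 30.9] [ 82. 140. 189.] zmax 0.206
[... 3161 characters left out ...]
[1.021 0.52  1.147]
scene amber_bottle 0.8 [329.2, 286.2, 27.5, 33.4] [0.729 0.271 0.101] [ 0.669  0.23  -0.003] [1.021 0.52  1.147]
scene tip_box 0.75 [372.5, 308.9, 52.5, 59.1] [0.672 0.442 0.093] [ 0.563  0.378 -0.005] [1.021 0.52  1.147]
scene plate_stack 0.8 [434.3, 320.3, 52.9, 55.9] [0.544 0.576 0.055] [ 0.468  0.52  -0.006] [1.021 0.625 1.147]
scene beaker 0.81 [219.8, 155.2, 22.9, 15.2] [ 0.656 -0.463  0.071] [ 0.59  -0.529 -0.006] [1.021 0.52  1.147]
scene pipette 0.76 [226.2, 114.9, 46.9, 27.3] [ 0.443 -0.592  0.019] [ 0.369 -0.638 -0.007] [ 0.605 -0.58   0.03 ]
scene buffer_bottle 0.79 [237.5, 122.5, 16.8, 33.3] [ 0.561 -0.486  0.093] [ 0.483 -0.589  0.008] [ 0.676 -0.233  0.323]
```

View pics/z1.png

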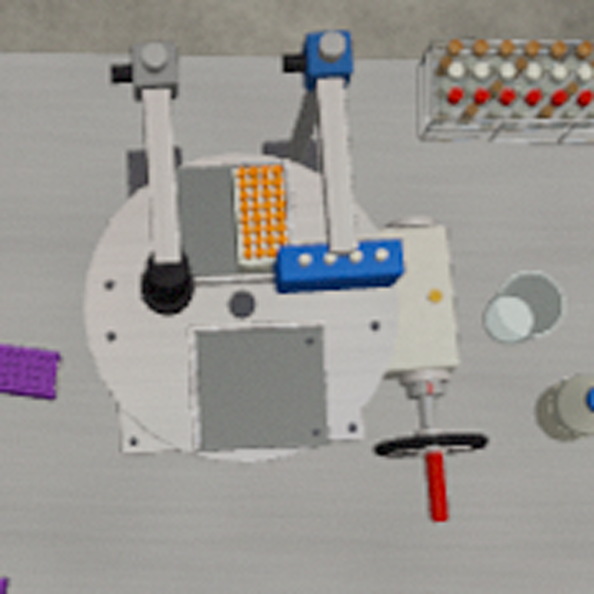

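```bash
cat >> h.py <<'E'
def plan(pos,a,s=None):
    """target TCP pos, tool-down with tool x at heading a deg; prints dp/twist in tool frame"""
    s=s or bot.state()
    R0=Rn.from_quat(s["ee_rot"]); ca,sa=np.cos(np.radians(a)),np.sin(np.radians(a))
    Rt=Rn.from_matrix(np.array([[ca,sa,0],[sa,-ca,0],[0,0,-1]]))
    dp=R0.inv().apply(np.array(pos)-s["tool_pos"])*1000
    tw=(R0.inv()*Rt).as_rotvec(degrees=True)
    print("dp",dp.round(1).tolist(),"twist",tw.round(2).tolist(),"| now",s["tool_pos"].round(4),"clk",s["clock"])
def head(s=None):
    s=s or bot.state();x=Rn.from_quat(s["ee_rot"]).apply([1,0,0]);return np.degrees(np.arctan2(x[1],x[0]))
def wpts(p,s):
    """wrist camera depth->world; s=state just before"""
    K=p["intrinsics"];v,u=np.mgrid[0:400,0:640]
    d=wrays(p,np.c_[u.ravel(),v.ravel()]).reshape(400,640,3)
    X=d*p["depth"][...,None]
    return w2w(p,s,X)
def wrays(p,uv):
    K=p["intrinsics"];x=(uv[:,0]-K[0,2])/K[0,0];y=(uv[:,1]-K[1,2])/K[1,1]
    r=np.hypot(x,y);t=np.tan(np.clip(r,1e-9,1.5))/np.maximum(r,1e-9)
    return np.c_[x*t,y*t,np.ones(len(x))]
def w2w(p,s,X):
    T=p["tool_from_camera"];Y=X@T[:3,:3].T+T[:3,3]
    sh=Y.shape;return (Rn.from_quat(s["ee_rot"]).apply(Y.reshape(-1,3))+s["tool_pos"]).reshape(sh)
def wray_z(p,s,uv,z):
    d=wrays(p,np.atleast_2d(uv).astype(float))
    a=w2w(p,s,d*0);b=w2w(p,s,d);r=b-a
    return a+r*((z-a[:,2])/r[:,2])[:,None]
E
python3 - <<'E'
from h import *
plan([0.43,0.398,0.26],86)
E
```

```text
dp [-86.5, 282.1, -28.7] twist [0.0, -0.0, -14.44] | now [0.1897 0.5692 0.2313] clk 1.7
```

>>> jog_arm(
  increments=[
    {"dp": [-15, 49, -5], "twist": [0, 0, -2.5]},
    {"dp": [-30, 90, -10], "twist": [0, 0, -5]},
    {"dp": [-42, 130, -15], "twist": [0, 0, -8]},
    {"dp": [-54, 170, -20], "twist": [0, 0, -11]},
    {"dp": [-66, 210, -25], "twist": [0, 0, -14.4]},
    {"dp": [-78, 250, -28], "twist": [0, 0, -14.4]},
    {"dp": [-86, 282, -28.7], "twist": [0, 0, -14.4]},
    {"dp": [-86, 282, -28.7], "twist": [0, 0, -14.4]},
    {"dp": [-86, 282, -28.7], "twist": [0, 0, -14.4]},
  ],
)

```text
clock: 2.45
tool_pos: [0.4323, 0.3966, 0.2601]
ee_rot: [0.733, 0.68, 0.0, 0.0]
force: [-0.3, 0.5, 0.1]
grip_width: 0.0849
```

```bash
python3 - <<'E'
from h import *
s=bot.state();p=bot.camera("wrist");save(p,"w1");print(s["tool_pos"],head(s),np.abs(s["qd"]).max())
P=wpts(p,s);hsv=cv2.cvtColor(p["color"],cv2.COLOR_BGR2HSV)
for n,(lo,hi) in {"green":((45,90,50),(80,255,255)),"blue":((100,120,50),(118,255,255))}.items():
    m=cv2.inRange(hsv,lo,hi)>0;m&=(P[...,2]>0.04)&(P[...,2]<0.08)
    k,l,st,_=cv2.connectedComponentsWithStats(cv2.morphologyEx(m.astype(np.uint8),cv2.MORPH_CLOSE,np.ones((7,7))))
    for i in range(1,k):
        if st[i,4]<400: continue
        mm=m&(l==i)&(P[...,2]>0.052);pts=P[mm];v,u=np.nonzero(mm);Q=wray_z(p,s,np.c_[u,v],0.059)
        print(n,st[i],"depth",rectfit(pts),"z",np.median(pts[:,2]),"ray",rectfit(Q))
E
```

```text
[0.4323337  0.39656878 0.26006192] 85.70637975829787 0.06495002492657623
green [ 300  191   43   81 3116] depth (array([0.50581345, 0.39955716]), [103.08279418945312, 48.576133728027344], -2.7329864501953125) z 0.060957906777093396 ray (array([0.50624414, 0.39959467]), [104.02298736572266, 48.84867477416992], -2.6072006225585938)
blue [ 494   35   81  118 6389] depth (array([0.34175162, 0.6972923 ]), [149.0264129638672, 119.00931549072266], -0.165924072265625) z 0.07658470613696663 ray (array([0.3412334 , 0.70545972]), [153.89794921875, 142.04278564453125], -0.06612396240234375)
blue [ 175  150   44   83 3057] depth (array([0.44193658, 0.25145921]), [101.27901458740234, 50.113040924072266], -6.692298889160156) z 0.06044993772889798 ray (array([0.44206757, 0.25152335]), [102.73611450195312, 51.644073486328125], -6.525794982910156)
blue [322 282  59  20 568] depth (array([0.5953667 , 0.43202814]), [79.8892822265625, 10.32847785949707], -82.38203525543213) z 0.05891876213154565 ray (array([0.59462164, 0.43188843]), [79.69723510742188, 13.980236053466797], -82.82420825958252)
```

View pics/w1.png

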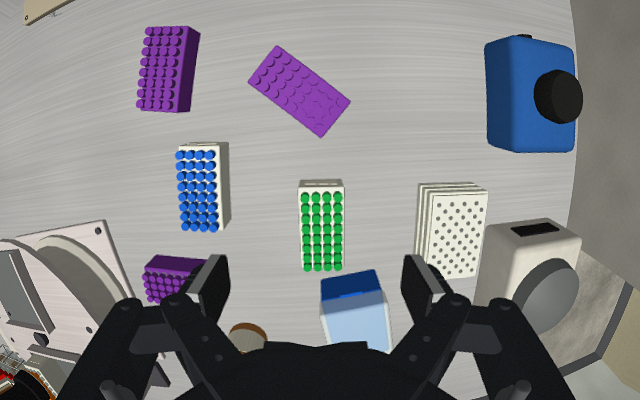

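Green rack: centre (0.506, 0.400), yaw -2.7°. Blue rack: (0.442, 0.2515), yaw -6.6°. Cap heights and sizes match the description.

```bash
python3 - <<'E'
from h import *
plan([0.496,0.400,0.09],87.3)
plan([0.496,0.400,0.014],87.3)
E
```

```text
dp [6.9, 65.0, 169.9] twist [-0.02, -0.0, -1.48] | now [0.4307 0.3978 0.2599] clk 2.5
dp [6.9, 65.0, 245.9] twist [-0.02, -0.0, -1.48] | now [0.4307 0.3978 0.2599] clk 2.5
```

>>> jog_arm(
  increments=[
    {"dp": [3, 30, 30], "twist": [0, 0, -1]},
    {"dp": [7, 60, 60], "twist": [0, 0, -1.5]},
    {"dp": [7, 65, 100], "twist": [0, 0, -1.5]},
    {"dp": [7, 65, 140], "twist": [0, 0, -1.5]},
    {"dp": [7, 65, 180], "twist": [0, 0, -1.5]},
    {"dp": [7, 65, 215], "twist": [0, 0, -1.5]},
    {"dp": [7, 65, 238], "twist": [0, 0, -1.5]},
    {"dp": [7, 65, 246], "twist": [0, 0, -1.5]},
    {"dp": [7, 65, 246], "twist": [0, 0, -1.5]},
    {"dp": [7, 65, 246], "twist": [0, 0, -1.5]},
  ],
)

```text
clock: 3.33
tool_pos: [0.495, 0.4021, 0.015]
ee_rot: [0.722, 0.692, 0.0, -0.0]
force: [0.2, 1.0, 1.1]
grip_width: 0.0853
```

>>> jog_arm(
  gripper=0,
  increments=[
    {"dp": [0, 0, 0], "twist": [0, 0, 0]},
    {"dp": [0, 0, 0], "twist": [0, 0, 0]},
    {"dp": [0, 0, 0], "twist": [0, 0, 0]},
    {"dp": [0, 0, 0], "twist": [0, 0, 0]},
    {"dp": [0, 0, 0], "twist": [0, 0, 0]},
  ],
)

```text
clock: 3.75
tool_pos: [0.4971, 0.402, 0.017]
ee_rot: [0.723, 0.691, 0.002, 0.0]
force: [-0.9, -0.5, 7.4]
grip_width: 0.0549
```

```bash
python3 - <<'E'
from h import *
s=bot.state();p=bot.camera("wrist");save(p,"w2");print(s["tool_pos"],head(s),s["grip_width"],s["force"])
E
```

```text
[0.49706608 0.40197869 0.01699065] 87.4575521228057 0.05486770465915935 [-0.87414836 -0.48650094  7.35718148]
```

View pics/w2.png

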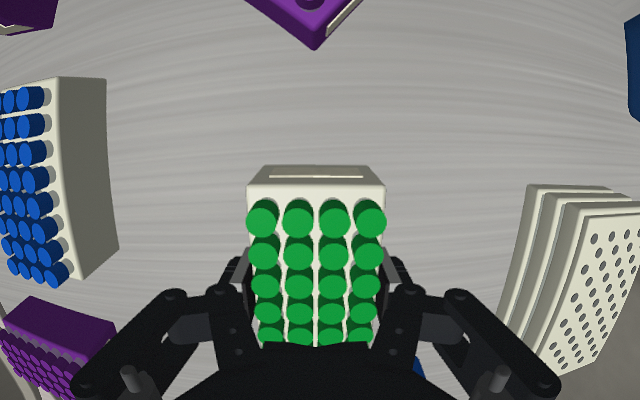

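Rack gripped (54.9 mm). Next, the indexer pose from the saved top picture while lifting.

>>> jog_arm(
  increments=[
    {"dp": [0, 0, -30], "twist": [0, 0, 0]},
    {"dp": [0, 0, -70], "twist": [0, 0, 0]},
    {"dp": [0, 0, -110], "twist": [0, 0, 0]},
    {"dp": [0, -20, -150], "twist": [0, 0, 0]},
    {"dp": [0, -40, -190], "twist": [0, 0, 0]},
    {"dp": [0, -60, -225], "twist": [0, 0, 0]},
    {"dp": [0, -75, -245], "twist": [0, 0, 0]},
    {"dp": [0, -80, -250], "twist": [0, 0, 0]},
  ],
)

```text
clock: 4.47
tool_pos: [0.4153, 0.4063, 0.2718]
ee_rot: [0.722, 0.692, 0.005, -0.0]
force: [0.4, 0.4, -2.2]
grip_width: 0.0548
```

```bash
python3 - <<'E'
from h import *
p=np.load("top.npy",allow_pickle=True).item()
print("cam",-p["R"].T@p["t"])
P=cam_pts(p);c=p["color"].astype(int)
sub=c[150:215,325:385]; 
g=cv2.cvtColor(p["color"],cv2.COLOR_BGR2GRAY)
print(g[160:212:4,328:376:4])
m=((g>90)&(g<150)).astype(np.uint8); m[:150]=0;m[215:]=0;m[:,:320]=0;m[:,:]*=1;m[:,376:]=0
k,l,st,ce=cv2.connectedComponentsWithStats(m)
i=1+np.argmax(st[1:,4]);print(st[i])
v,u=np.nonzero(l==i);print("z",np.median(P[v,u,2]));Q=ray_z(p,np.c_[u,v],0.143)
r=rectfit(Q);print(r);print(np.median(Q,0),Q.mean(0))
# corners
print(cv2.boxPoints(cv2.minAreaRect((Q[:,:2]*1000).astype(np.float32))))
# grip
hsv=cv2.cvtColor(p["color"],cv2.COLOR_BGR2HSV)
red=((hsv[...,0]<8)|(hsv[...,0]>172))&(hsv[...,1]>150);red[:200]=0;red[:, :390]=False;red[:,415:]=False
v,u=np.nonzero(red);print("red",len(u),u.min(),u.max(),v.min(),v.max(),"z",np.percentile(P[v,u,2],[10,50,90]))
for z in (0.157,): print(rectfit(ray_z(p,np.c_[u,v],z)))
E
```

```text
cam [ 0.35077966 -0.00283449  1.48105907]
[[157 185 185  98  78 187 185 190 189 190 191 192]
 [187 186 185  83  77 189 187 188 190 190 191 190]
 [169 184 185 198 200 188 188 197 188 180 184 188]
 [193 122 122 125 123 123 124 126 127 103 179 189]
 [185 124 124 121 123 127 124 123 127 125 174 186]
 [184 124 123 127 127 125 127 126 128 128 173 187]
 [172 124 123 125 128 127 126 126 127 126 150 188]
 [167 126 126 123 129 126 128 128 126 129 139 192]
 [188 124 127 125 127 125 127 128 127 127 133 187]
 [182 123 127 128 127 127 129 127 129 128 128 190]
 [181 126 126 128 125 125 126 128 128 116 131 187]
 [163 126 128 128 126 125 127 131 133 132 128 155]
 [155 167 192 191 191 191 193 172 163 163 162 162]]
[ 328  169   43   40 1420]
z 0.14241643002197685
(array([ 0.54804376, -0.10846069]), [156.00552368164062, 142.18930053710938], -84.7541937828064)
[ 0.54904486 -0.11341248  0.143     ] [ 0.54894884 -0.11292699  0.143     ]
[[ 470.11517   -37.28473 ]
 [ 484.3786   -192.63684 ]
 [ 625.97235  -179.63666 ]
 [ 611.7089    -24.284546]]
red 95 399 405 207 227 z [0.15031153 0.15445697 0.15773128]
(array([ 0.44186823, -0.30627057]), [73.54053497314453, 16.516887664794922], 4.878467559814453)
```

```bash
python3 - <<'E'
from h import *
plan([0.46,0.08,0.30],95)
E
```

```text
dp [-323.9, 58.9, -30.2] twist [0.43, -0.4, -7.48] | now [0.4153 0.4063 0.2718] clk 4.4667
```

>>> jog_arm(
  increments=[
    {"dp": [-25, 5, -10], "twist": [0.2, -0.2, -1]},
    {"dp": [-65, 12, -20], "twist": [0.4, -0.4, -2]},
    {"dp": [-105, 20, -30], "twist": [0.4, -0.4, -3]},
    {"dp": [-145, 28, -30], "twist": [0.4, -0.4, -4]},
    {"dp": [-185, 35, -30], "twist": [0.4, -0.4, -5]},
    {"dp": [-225, 42, -30], "twist": [0.4, -0.4, -6]},
    {"dp": [-265, 50, -30], "twist": [0.4, -0.4, -7]},
    {"dp": [-300, 56, -30], "twist": [0.4, -0.4, -7.5]},
    {"dp": [-320, 59, -30], "twist": [0.4, -0.4, -7.5]},
    {"dp": [-324, 59, -30], "twist": [0.4, -0.4, -7.5]},
  ],
)

```text
clock: 5.3
tool_pos: [0.4602, 0.0743, 0.2932]
ee_rot: [0.677, 0.736, -0.006, 0.0]
force: [-0.1, 0.7, -3.6]
grip_width: 0.0549
```

>>> jog_arm(
  increments=[
    {"dp": [0, 0, 0], "twist": [0, 0, 0]},
    {"dp": [0, 0, 0], "twist": [0, 0, 0]},
    {"dp": [0, 0, 0], "twist": [0, 0, 0]},
  ],
)

```text
clock: 5.55
tool_pos: [0.4599, 0.0791, 0.2937]
ee_rot: [0.675, 0.737, -0.005, -0.0]
force: [0.5, 0.7, -2.4]
grip_width: 0.0549
```

```bash
python3 - <<'E'
from h import *
s=bot.state();p=bot.camera("wrist");save(p,"w3");print(s["tool_pos"],head(s),s["grip_width"],np.abs(s["qd"]).max())
np.save("w3.npy",{"p":p,"s":s},allow_pickle=True)
E
```

```text
[0.45990604 0.07905759 0.29368762] 95.0176008658209 0.054949895372510625 0.01235001675688058
```

View pics/w3.png

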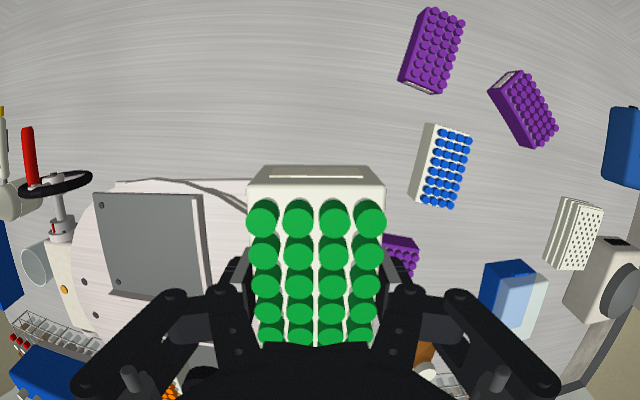

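```bash
python3 - <<'E'
from h import *
d=np.load("w3.npy",allow_pickle=True).item();p=d["p"]
c=p["color"][170:320,70:260];cv2.imwrite("pics/z3.png",cv2.resize(c,None,fx=4,fy=4,interpolation=cv2.INTER_CUBIC))
E
```

```text
(no output)
```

View pics/z3.png

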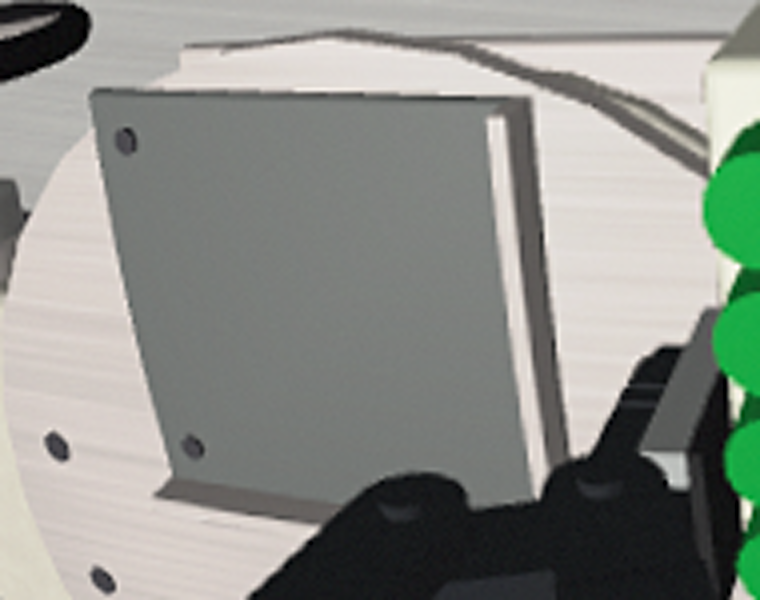

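```bash
cat > fit.py <<'E'
from h import *
from scipy.optimize import least_squares
d=np.load("w3.npy",allow_pickle=True).item();p=d["p"];s=d["s"]
g=cv2.GaussianBlur(cv2.cvtColor(p["color"],cv2.COLOR_BGR2GRAY),(0,0),0.7).astype(float)
def edge_rows(rows,c0,c1):   # col of max gradient for every row, window following line c0->c1
    o=[]
    for r,cc in zip(rows,np.linspace(c0,c1,len(rows))):
        a=int(round(cc));w=np.abs(np.diff(g[r,a-4:a+5]));j=w.argmax()
        if 0<j<len(w)-1:
            den=w[j-1]-2*w[j]+w[j+1];j=j+0.5*(w[j-1]-w[j+1])/den if den else j
        o.append((a-4+j+0.5,r))
    return np.array(o)
def edge_cols(cols,r0,r1):
    o=[]
    for c,rr in zip(cols,np.linspace(r0,r1,len(cols))):
        a=int(round(rr));w=np.abs(np.diff(g[a-4:a+5,c]));j=w.argmax()
        if 0<j<len(w)-1:
            den=w[j-1]-2*w[j]+w[j+1];j=j+0.5*(w[j-1]-w[j+1])/den if den else j
        o.append((c,a-4+j+0.5))
    return np.array(o)
f=lambda x,y:(70+x/4,170+y/4)
E={}
E["side"]=(wray_z(p,s,edge_rows(np.arange(202,290),*[70+np.interp(y,[120,495],[489,535])/4 for y in (128,476)]),0.157),1,0.0)
E["open"]=(wray_z(p,s,edge_rows(np.arange(198,286),*[70+np.interp(y,[92,482],[93,172])/4 for y in (112,464)]),0.143),1,-0.146)
E["front"]=(wray_z(p,s,edge_cols(np.arange(98,186),193,194.2),0.143),0,-0.134)
E["end"]=(wray_z(p,s,edge_cols(np.arange(116,148),170+483/4,170+505/4),0.143),0,0.0)
for k,(Q,_,_) in E.items():
    x=Q[:,:2];c=np.median(x,0);vx,vy,x0,y0=cv2.fitLine((x*1000).astype(np.float32),cv2.DIST_HUBER,0,.01,.01).ravel()
    a=np.degrees(np.arctan2(vy,vx));n=np.array([-vy,vx]);res=(x*1000-[x0,y0])@n
    print(k,"mid",c.round(4),"angle",a.round(2),"rms",np.median(np.abs(res)).round(2))
def fun(t):
    c,sn=np.cos(t[2]),np.sin(t[2]);o=[]
    for Q,ax,val in E.values():
        dx=Q[:,0]-t[0];dy=Q[:,1]-t[1]
        o.append((((c*dx+sn*dy) if ax==0 else (-sn*dx+c*dy))-val)*1000/np.sqrt(len(Q))*10)
    return np.concatenate(o)
r=least_squares(fun,[0.609,-0.034,0.09],loss="soft_l1");print(r.x,np.degrees(r.x[2]))
i=0
for k,(Q,_,_) in E.items(): 
    n=len(Q);print(k,np.median(fun(r.x)[i:i+n])*np.sqrt(n)/10);i+=n
E
python3 fit.py
```

```text
side mid [ 0.53   -0.0363] angle 3.52 rms 0.18
open mid [ 0.5521 -0.1857] angle 3.39 rms 0.12
front mid [ 0.482  -0.1123] angle -86.6 rms 0.12
end mid [ 0.6285 -0.1502] angle -86.8 rms 0.52
[ 0.61132618 -0.03350073  0.0724361 ] 4.15028277346719
side 3.4559160480544855
open -1.4996173213729231
front -0.6433642406148687
end 8.989939664108014
```

```bash
sed -i 's|/4,170+505/4),0.143)|/4,170+505/4),0.157)|' fit.py; python3 fit.py
```

```text
side mid [ 0.53   -0.0363] angle 3.52 rms 0.18
open mid [ 0.5521 -0.1857] angle 3.39 rms 0.12
front mid [ 0.482  -0.1123] angle -86.6 rms 0.12
end mid [ 0.617  -0.1395] angle -86.8 rms 0.51
[ 0.61225582 -0.03510153  0.04936687] 2.8285135151615655
side 3.2829584685247553
open -1.4006212395893252
front 0.11941978418283927
end -0.14399824716851287
```

```bash
python3 - <<'E'
s=open('fit.py').read()
s=s.replace("w=np.abs(np.diff(g[r,a-4:a+5]));","w=np.clip(np.diff(g[r,a-4:a+5]),0,None);",1)
open('fit.py','w').write(s)
E
python3 fit.py; python3 - <<'E'
import sys;sys.path.insert(0,'.');import os;os.chdir('.')
from h import *
p=np.load("w3.npy",allow_pickle=True).item()["p"]
g=cv2.cvtColor(p["color"],cv2.COLOR_BGR2GRAY)
for r in (205,240,280): print(r,g[r,184:216])
E
```

```text
side mid [ 0.5307 -0.0411] angle 3.43 rms 0.09
open mid [ 0.5511 -0.1815] angle 3.23 rms 0.79
front mid [ 0.482  -0.1123] angle -86.6 rms 0.12
end mid [ 0.617  -0.1395] angle -86.8 rms 0.51
[ 0.61162506 -0.03591945  0.0576689 ] 3.304184544746
side -0.7261532589729305
open 4.705982935437294
front 0.23240290377528341
end -0.3226001353291075
205 [132 132 132 132 130 130 130 135 214 221 222 225 189 109  86  94  92  91
  76 127 206 225 221 221 221 221 221 222 222 222 222 222]
240 [128 127 126 128 128 127 128 128 129 126 125 151 209 215 220 224 158  89
  89  91  91  89  87 184 224 219 218 219 216 217 219 218]
280 [122 121 121 122 122 121 120 122 121 123 122 123 122 120 123 121 124 161
 219 216 214 202  81  91  90  92  91  66 178 218 212 212]
```

Tray: corner at (0.6112, -0.0363), yaw 3.43°. The side-to-open edge distance measures 145.6 mm against 146, so the fit holds. I'll descend 10 mm and 8 mm short of the stops.

```bash
cat >> h.py <<'E'
C=np.array([.6112,-.0363]);YAW=np.radians(3.43)
def tray(x,y,z): # mm in tray frame -> world
    c,s=np.cos(YAW),np.sin(YAW);return [C[0]+(c*x-s*y)/1000,C[1]+(s*x+c*y)/1000,.143+z/1000]
def intray(P):
    c,s=np.cos(YAW),np.sin(YAW);d=(np.array(P[:2])-C)*1000;return np.array([c*d[0]+s*d[1],-s*d[0]+c*d[1],(P[2]-.143)*1000]).round(1)
E
python3 - <<'E'
from h import *
plan(tray(-84,-36,140),93.43)
plan(tray(-74,-36,50),93.43)
plan(tray(-74,-36,21),93.43)
E
```

```text
dp [-161.9, 55.6, 11.3] twist [-0.44, 0.36, 1.62] | now [0.4599 0.0792 0.2938] clk 5.6
dp [-161.7, 66.3, 101.2] twist [-0.44, 0.36, 1.62] | now [0.4599 0.0792 0.2938] clk 5.6
dp [-161.5, 66.5, 130.2] twist [-0.44, 0.36, 1.62] | now [0.4599 0.0792 0.2938] clk 5.6
```

>>> jog_arm(
  increments=[
    {"dp": [-35, 10, 5], "twist": [-0.4, 0.4, 0.5]},
    {"dp": [-75, 25, 10], "twist": [-0.4, 0.4, 1.6]},
    {"dp": [-115, 40, 11], "twist": [-0.4, 0.4, 1.6]},
    {"dp": [-150, 52, 11], "twist": [-0.4, 0.4, 1.6]},
    {"dp": [-162, 60, 25], "twist": [-0.4, 0.4, 1.6]},
    {"dp": [-162, 66, 55], "twist": [-0.4, 0.4, 1.6]},
    {"dp": [-162, 66, 85], "twist": [-0.4, 0.4, 1.6]},
    {"dp": [-162, 66, 101], "twist": [-0.4, 0.4, 1.6]},
    {"dp": [-162, 66, 101], "twist": [-0.4, 0.4, 1.6]},
    {"dp": [-162, 66, 101], "twist": [-0.4, 0.4, 1.6]},
  ],
)

```text
clock: 6.43
tool_pos: [0.5386, -0.0771, 0.1926]
ee_rot: [0.685, 0.728, -0.001, -0.001]
force: [0.6, 0.7, -2.4]
grip_width: 0.0547
```

```bash
python3 - <<'E'
from h import *
s=bot.state();print(intray(s["tool_pos"]),head(s),s["force"],s["grip_width"])
p=bot.camera("wrist");save(p,"w4");p=bot.camera("scene");cv2.imwrite("pics/s4.png",cv2.resize(p["color"][100:300,180:480],None,fx=2.6,fy=2.6,interpolation=cv2.INTER_CUBIC))
plan(tray(-74,-36,19),93.43)
E
```

```text
[-74.9 -36.4  49.6] 93.45190156982949 [ 0.59285645  0.73307142 -2.40472706] 0.05471578777520501
dp [1.1, -0.8, 33.5] twist [0.12, 0.02, 0.0] | now [ 0.5403 -0.0778  0.1955] clk 6.5333
```

View pics/w4.png

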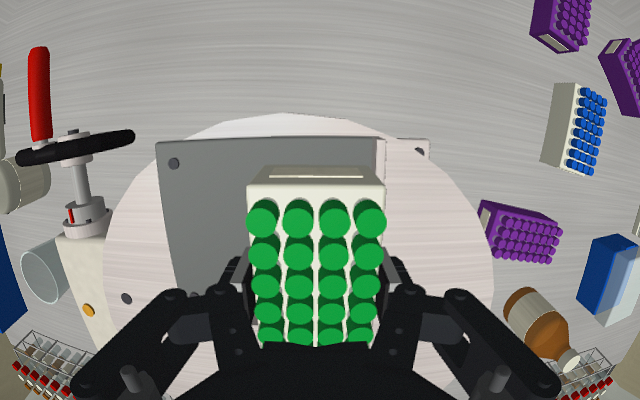

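View pics/s4.png

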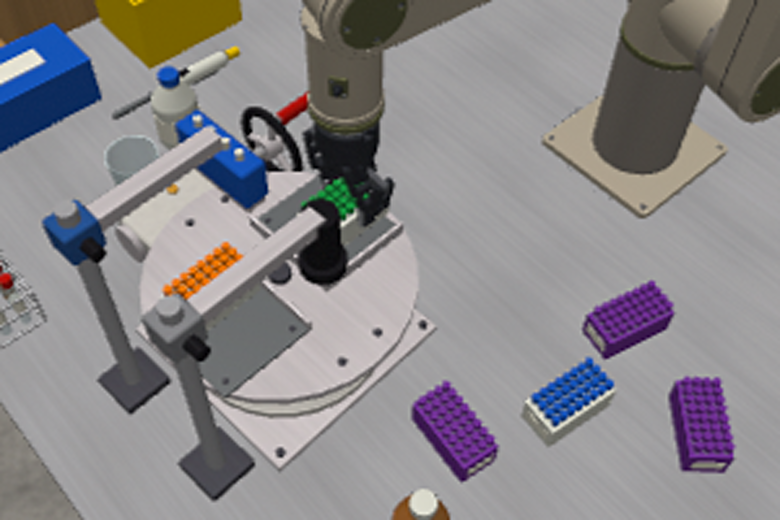

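The green rack hangs above the tray, clear of both heads. Descending to the floor.

>>> jog_arm(
  increments=[
    {"dp": [1, 0, 12], "twist": [0, 0, 0]},
    {"dp": [1, 0, 22], "twist": [0, 0, 0]},
    {"dp": [1, 0, 29], "twist": [0, 0, 0]},
    {"dp": [1, 0, 33], "twist": [0, 0, 0]},
    {"dp": [1, 0, 34], "twist": [0, 0, 0]},
    {"dp": [1, 0, 34], "twist": [0, 0, 0]},
  ],
)

```text
clock: 7.03
tool_pos: [0.539, -0.0772, 0.1601]
ee_rot: [0.686, 0.728, 0.0, -0.0]
force: [-2.9, 0.8, 2.2]
grip_width: 0.055
```

```bash
python3 - <<'E'
from h import *
s=bot.state();print(intray(s["tool_pos"]),head(s),s["force"],s["grip_width"])
E
```

```text
[-74.5 -36.5  17.1] 93.36543208151117 [-2.85036247  0.76687041  2.1953042 ] 0.05498135978382506
```

>>> jog_arm(
  increments=[
    {"dp": [2, 3, 0], "twist": [0, 0, 0]},
    {"dp": [4, 6, 0], "twist": [0, 0, 0]},
    {"dp": [6, 9, 0], "twist": [0, 0, 0]},
    {"dp": [7.5, 10, 0], "twist": [0, 0, 0]},
    {"dp": [7.5, 10, 0], "twist": [0, 0, 0]},
  ],
)

```text
clock: 7.45
tool_pos: [0.5495, -0.0692, 0.16]
ee_rot: [0.686, 0.728, 0.0, 0.0]
force: [-0.1, -2.7, 3.2]
grip_width: 0.0548
```

```bash
python3 - <<'E'
from h import *
s=bot.state();print(intray(s["tool_pos"]),head(s),s["force"],s["grip_width"])
E
```

```text
[-63.6 -29.1  17. ] 93.3686698453228 [-0.08834154 -2.70812502  3.21209394] 0.054792593443849
```

>>> jog_arm(
  increments=[
    {"dp": [1, 0.5, 0], "twist": [0, 0, 0]},
    {"dp": [2, 1, 0], "twist": [0, 0, 0]},
    {"dp": [2, 1, 0], "twist": [0, 0, 0]},
  ],
)

```text
clock: 7.7
tool_pos: [0.5496, -0.0687, 0.1601]
ee_rot: [0.686, 0.727, -0.001, 0.001]
force: [-2.7, -9.2, 5.3]
grip_width: 0.0549
```

```bash
python3 - <<'E'
from h import *
s=bot.state();print(intray(s["tool_pos"]),head(s),s["force"],s["grip_width"],s["moment"])
E
```

```text
[-63.4 -28.7  17.1] 93.34899858406676 [-2.72183086 -9.1988108   5.29971175] 0.05487024810184209 [-1.4793402   0.35473206  0.2237792 ]
```

>>> jog_arm(
  increments=[
    {"dp": [0, 1, 0], "twist": [0, 0, 0]},
    {"dp": [0, 2, 0], "twist": [0, 0, 0]},
    {"dp": [0, 3, 0], "twist": [0, 0, 0]},
    {"dp": [0, 3, 0], "twist": [0, 0, 0]},
  ],
)

```text
clock: 8.03
tool_pos: [0.5502, -0.0686, 0.1601]
ee_rot: [0.686, 0.728, -0.003, -0.001]
force: [-18.7, -9.4, 15.7]
grip_width: 0.0549
```

```bash
python3 - <<'E'
from h import *
s=bot.state();print(intray(s["tool_pos"]),head(s),s["force"],s["grip_width"],s["moment"])
E
```

```text
[-62.8 -28.6  17.1] 93.35786403978123 [-18.71196869  -9.43166275  15.71997057] 0.054852514969888515 [-1.25480205  2.52821196  0.59417835]
```

>>> jog_arm(
  gripper=90,
  increments=[
    {"dp": [0, -2, 0], "twist": [0, 0, 0]},
    {"dp": [-1, -3, 0], "twist": [0, 0, 0]},
    {"dp": [-1, -3, 0], "twist": [0, 0, 0]},
    {"dp": [-1, -3, 0], "twist": [0, 0, 0]},
    {"dp": [-1, -4, -20], "twist": [0, 0, 0]},
    {"dp": [-1, -10, -50], "twist": [0, 0, 0]},
    {"dp": [-1, -50, -80], "twist": [0, 0, 0]},
    {"dp": [-1, -90, -100], "twist": [0, 0, 0]},
    {"dp": [-1, -90, -100], "twist": [0, 0, 0]},
    {"dp": [-1, -90, -100], "twist": [0, 0, 0]},
  ],
)

```text
clock: 8.87
tool_pos: [0.4626, -0.0735, 0.2625]
ee_rot: [0.686, 0.727, 0.001, 0.002]
force: [0.5, -0.0, -1.1]
grip_width: 0.0768
```

```bash
cat > rk.py <<'E'
from h import *
def racks(name,save_as=None):
    s=bot.state();p=bot.camera("wrist");P=wpts(p,s)
    if save_as: save(p,save_as)
    hsv=cv2.cvtColor(p["color"],cv2.COLOR_BGR2HSV)
    for n,(lo,hi) in {"green":((45,90,50),(80,255,255)),"blue":((100,120,50),(118,255,255))}.items():
        m=cv2.inRange(hsv,lo,hi)>0
        for zl,zt in ((0.045,0.059),(0.185,0.202)):
            k,l,st,_=cv2.connectedComponentsWithStats(cv2.morphologyEx((m&(P[...,2]>zl)&(P[...,2]<zl+.03)).astype(np.uint8),cv2.MORPH_CLOSE,np.ones((9,9))))
            for i in range(1,k):
                if st[i,4]<600: continue
                mm=m&(l==i)&(P[...,2]>zt-.008);v,u=np.nonzero(mm)
                if len(v)<100: continue
                Q=wray_z(p,s,np.c_[u,v],zt+.001);r=rectfit(Q);print(n,st[i].tolist(),"z",np.median(P[mm][:,2]).round(4),r[0].round(4),np.round(r[1],1),round(r[2],2),"tray",intray([*r[0],.143]),"dyaw",round(r[2]-np.degrees(YAW),2))
    return p,s
if __name__=="__main__":
    import sys;p,s=racks("x",sys.argv[1]);print(s["tool_pos"],intray(s["tool_pos"]),s["force"],s["grip_width"])
E
python3 rk.py w5
```

```text
green [283, 269, 64, 78, 4481] z 0.2039 [ 0.5444 -0.0691] [80.4 48.9] 3.14 tray [-68.7 -28.8   0. ] dyaw -0.29
blue [522, 139, 44, 75, 1859] z 0.0611 [0.4422 0.248 ] [101.6  57.6] -6.41 tray [-151.6  293.9    0. ] dyaw -9.84
blue [0, 231, 46, 106, 1158] z 0.0634 [ 0.7242 -0.6732] [262.1  59.7] 0.54 tray [  74.7 -642.5    0. ] dyaw -2.89
[ 0.46255797 -0.07347911  0.26247959] [-150.6  -28.2  119.5] [ 0.46878775 -0.03791564 -1.14654723] 0.0768278073691534
```

View pics/w5.png

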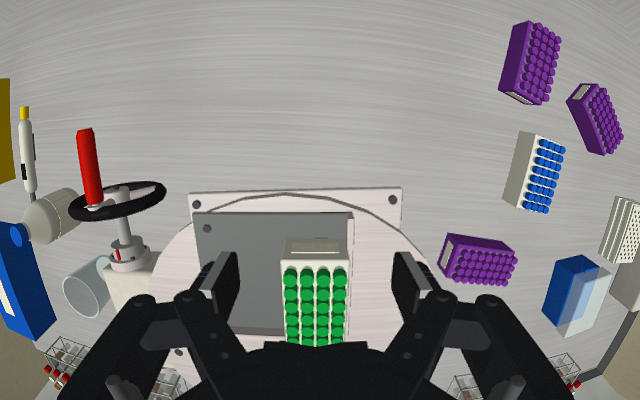

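Green rack sits square (-0.3°) against the side stop. The end-stop contact force was 18.7 N. Now the blue rack.

```bash
python3 - <<'E'
from h import *
plan([0.37,0.25,0.26],83.5)
E
```

```text
dp [328.2, -74.1, 0.5] twist [0.18, 0.01, 9.84] | now [ 0.4631 -0.0734  0.2609] clk 8.9167
```

>>> jog_arm(
  gripper=100,
  increments=[
    {"dp": [25, -5, 0], "twist": [0, 0, 1]},
    {"dp": [65, -15, 0], "twist": [0.1, 0, 2]},
    {"dp": [105, -24, 0], "twist": [0.2, 0, 3]},
    {"dp": [145, -33, 0], "twist": [0.2, 0, 4.5]},
    {"dp": [185, -42, 0], "twist": [0.2, 0, 6]},
    {"dp": [225, -51, 0], "twist": [0.2, 0, 7.5]},
    {"dp": [265, -60, 0], "twist": [0.2, 0, 9]},
    {"dp": [300, -68, 0], "twist": [0.2, 0, 9.8]},
    {"dp": [328, -74, 0], "twist": [0.2, 0, 9.8]},
    {"dp": [328, -74, 0], "twist": [0.2, 0, 9.8]},
  ],
)

```text
clock: 9.75
tool_pos: [0.3679, 0.2546, 0.2581]
ee_rot: [0.744, 0.668, -0.002, -0.003]
force: [1.1, 0.2, 0.2]
grip_width: 0.0855
```

>>> jog_arm(
  increments=[
    {"dp": [0, 0, 0], "twist": [0, 0, 0]},
    {"dp": [0, 0, 0], "twist": [0, 0, 0]},
  ],
)

```text
clock: 9.92
tool_pos: [0.3696, 0.2499, 0.2585]
ee_rot: [0.745, 0.667, -0.002, -0.002]
force: [0.1, 0.4, 0.5]
grip_width: 0.0855
```

```bash
python3 rk.py w6; python3 - <<'E'
from h import *
print(head())
plan([0.432,0.2525,0.015],83.5)
p=bot.camera("top");save(p,"t6");cv2.imwrite("pics/t6z.png",cv2.resize(p["color"][70:250,270:450],None,fx=3.3,fy=3.3,interpolation=cv2.INTER_CUBIC))
E
```

```text
blue [571, 84, 52, 101, 1532] z 0.0656 [0.3431 0.6968] [153.5 135. ] -0.47 tray [-223.8  747.8    0. ] dyaw -3.9
blue [302, 192, 43, 80, 3175] z 0.0609 [0.4412 0.2511] [103.4  48.8] -6.48 tray [-152.5  297.     0. ] dyaw -9.91
[0.36963594 0.24990447 0.25852047] [-224.   300.1  115.5] [0.05575882 0.35905709 0.4589592 ] 0.08547482632124474
83.55598672700225
dp [10.3, 62.6, 243.5] twist [-0.29, 0.06, 0.06] | now [0.3699 0.2494 0.2588] clk 9.9667
```

View pics/w6.png

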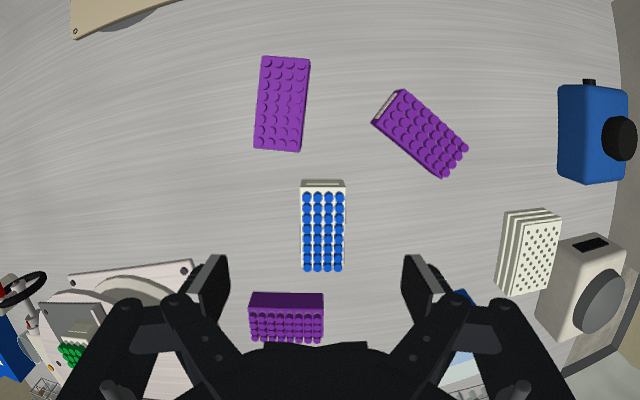

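View pics/t6z.png

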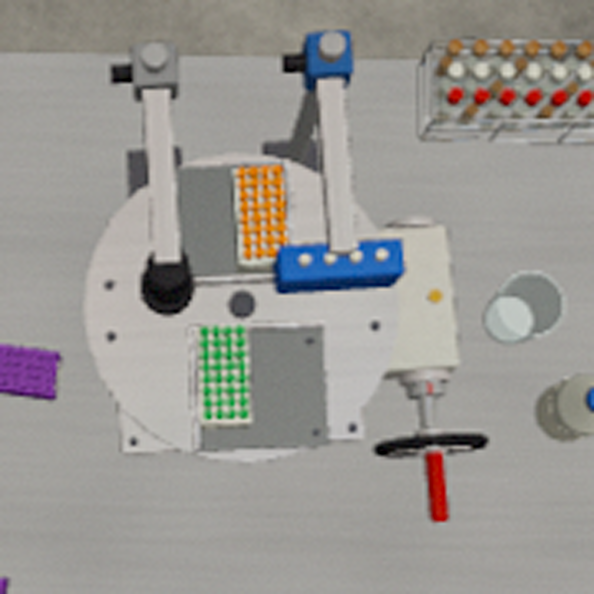

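The green rack is in its corner in the top view. The blue rack is at (323,228) in the wrist view, with open bench on both sides for the fingers.

>>> jog_arm(
  increments=[
    {"dp": [5, 25, 30], "twist": [-0.3, 0, 0]},
    {"dp": [10, 50, 65], "twist": [-0.3, 0, 0]},
    {"dp": [10, 62, 105], "twist": [-0.3, 0, 0]},
    {"dp": [10, 62, 145], "twist": [-0.3, 0, 0]},
    {"dp": [10, 62, 185], "twist": [-0.3, 0, 0]},
    {"dp": [10, 62, 220], "twist": [-0.3, 0, 0]},
    {"dp": [10, 62, 237], "twist": [-0.3, 0, 0]},
    {"dp": [10, 62, 243], "twist": [-0.3, 0, 0]},
    {"dp": [10, 62, 243], "twist": [-0.3, 0, 0]},
    {"dp": [10, 62, 243], "twist": [-0.3, 0, 0]},
  ],
)

```text
clock: 10.85
tool_pos: [0.4325, 0.2526, 0.0176]
ee_rot: [0.746, 0.666, 0.001, 0.001]
force: [0.2, -0.6, 1.8]
grip_width: 0.0852
```

>>> jog_arm(
  gripper=0,
  increments=[
    {"dp": [0, 0, 0], "twist": [0, 0, 0]},
    {"dp": [0, 0, 0], "twist": [0, 0, 0]},
    {"dp": [0, 0, 0], "twist": [0, 0, 0]},
    {"dp": [0, 0, 0], "twist": [0, 0, 0]},
    {"dp": [0, 0, 0], "twist": [0, 0, 0]},
  ],
)

```text
clock: 11.27
tool_pos: [0.4331, 0.2536, 0.0187]
ee_rot: [0.746, 0.666, 0.002, 0.001]
force: [-0.6, -0.8, 6.7]
grip_width: 0.0548
```

```bash
python3 - <<'E'
from h import *
s=bot.state();print(s["tool_pos"],head(s),s["grip_width"],s["force"])
# target: hover point in front of tray, sample place gap 20
plan([*tray(-110,-104,0)[:2],0.27],93.43)
plan(tray(-75,-106,50),93.43)
E
```

```text
[0.43314068 0.25355081 0.01874289] 83.5732484498205 0.05478188867352945 [-0.63673656 -0.83854651  6.68828152]
dp [-389.0, 120.0, -251.3] twist [0.28, -0.07, -9.86] | now [0.4331 0.2536 0.0187] clk 11.2667
dp [-385.1, 154.5, -174.2] twist [0.28, -0.07, -9.86] | now [0.4331 0.2536 0.0187] clk 11.2667
```

```bash
python3 - <<'E'
from h import *
p=bot.camera("wrist");save(p,"w7")
v,u=np.mgrid[0:400,0:640]
X=wrays(p,np.c_[u.ravel(),v.ravel()].astype(float)).reshape(400,640,3)*p["depth"][...,None]
T=p["tool_from_camera"];Y=X@T[:3,:3].T+T[:3,3]
g=p["color"].max(-1)<110
for z0 in range(-110,10,10):
    m=g&(p["depth"]>0)&(Y[...,2]*1000>=z0)&(Y[...,2]*1000<z0+10)&(np.abs(Y[...,0])<.12)&(np.abs(Y[...,1])<.06)
    if m.sum()>5: print(z0,m.sum(),(Y[m][:,0]*1000).min().round(),(Y[m][:,0]*1000).max().round(),"y",(Y[m][:,1]*1000).min().round(),(Y[m][:,1]*1000).max().round())
E
```

```text
-110 3104 -69.0 68.0 y -20.0 -3.0
-100 9536 -69.0 68.0 y -20.0 6.0
-90 8181 -66.0 66.0 y -18.0 14.0
-80 5964 -64.0 64.0 y -17.0 14.0
-70 3892 -62.0 63.0 y -17.0 14.0
-60 4129 -60.0 60.0 y -13.0 14.0
-50 2105 -55.0 58.0 y -42.0 25.0
-40 3138 -41.0 41.0 y -42.0 27.0
-30 648 -41.0 41.0 y -11.0 27.0
-20 247 -41.0 41.0 y -46.0 -5.0
-10 8 -34.0 34.0 y -10.0 -9.0
```

Finger half-width is 41 mm up to cap height, and the links only bulge above that. I'll set the blue rack down with a gap of about 27 mm, seat it in x, release it, then push it in y with the closed fingers.

```bash
python3 - <<'E'
from h import *
plan([*tray(-110,-111,0)[:2],0.27],93.43)
plan(tray(-76,-111,60),93.43)
E
```

```text
dp [-395.9, 121.2, -251.3] twist [0.28, -0.07, -9.86] | now [0.4332 0.2536 0.0188] clk 11.3167
dp [-390.2, 154.4, -184.1] twist [0.28, -0.07, -9.86] | now [0.4332 0.2536 0.0188] clk 11.3167
```

>>> jog_arm(
  increments=[
    {"dp": [0, 0, -30], "twist": [0, 0, 0]},
    {"dp": [0, 0, -70], "twist": [0, 0, 0]},
    {"dp": [0, 0, -110], "twist": [0, 0, 0]},
    {"dp": [-20, 5, -150], "twist": [0, 0, -1]},
    {"dp": [-50, 20, -190], "twist": [0, 0, -2]},
    {"dp": [-90, 35, -225], "twist": [0, 0, -3]},
    {"dp": [-130, 48, -245], "twist": [0, 0, -4]},
    {"dp": [-170, 60, -251], "twist": [0, 0, -5]},
    {"dp": [-210, 72, -251], "twist": [0, 0, -6]},
    {"dp": [-250, 84, -251], "twist": [0, 0, -7]},
  ],
)

```text
clock: 12.15
tool_pos: [0.4821, 0.0225, 0.269]
ee_rot: [0.703, 0.711, 0.002, 0.002]
force: [0.5, -0.2, -2.2]
grip_width: 0.0547
```

>>> jog_arm(
  increments=[
    {"dp": [-38, 10, 0], "twist": [0.2, 0, -1]},
    {"dp": [-75, 18, 0], "twist": [0.2, 0, -2]},
    {"dp": [-110, 25, 0], "twist": [0.2, 0, -2.8]},
    {"dp": [-140, 25, 0], "twist": [0.2, 0, -2.8]},
    {"dp": [-140, 25, 0], "twist": [0.2, 0, -2.8]},
    {"dp": [-140, 25, 0], "twist": [0.2, 0, -2.8]},
  ],
)

```text
clock: 12.65
tool_pos: [0.5073, -0.1171, 0.2664]
ee_rot: [0.687, 0.726, -0.001, -0.001]
force: [0.1, 0.4, -2.5]
grip_width: 0.0549
```

```bash
python3 - <<'E'
from h import *
s=bot.state();print(intray(s["tool_pos"]),head(s),s["grip_width"],s["force"])
plan(tray(-76,-111,60),93.43)
plan(tray(-76,-111,21),93.43)
E
```

```text
[-108.5  -74.4  123.4] 93.18501463834579 0.05490021744840357 [ 0.08220096  0.38287202 -2.50288238]
dp [-36.4, 32.8, 63.4] twist [-0.11, 0.01, -0.24] | now [ 0.5073 -0.1171  0.2664] clk 12.65
dp [-36.4, 32.9, 102.4] twist [-0.11, 0.01, -0.24] | now [ 0.5073 -0.1171  0.2664] clk 12.65
```

>>> jog_arm(
  increments=[
    {"dp": [-20, 10, 0], "twist": [0, 0, -0.2]},
    {"dp": [-36, 20, 5], "twist": [0, 0, -0.2]},
    {"dp": [-36, 33, 25], "twist": [0, 0, -0.2]},
    {"dp": [-36, 33, 50], "twist": [0, 0, -0.2]},
    {"dp": [-36, 33, 63], "twist": [0, 0, -0.2]},
    {"dp": [-36, 33, 63], "twist": [0, 0, -0.2]},
    {"dp": [-36, 33, 63], "twist": [0, 0, -0.2]},
  ],
)

```text
clock: 13.23
tool_pos: [0.5418, -0.1485, 0.2026]
ee_rot: [0.684, 0.729, -0.001, -0.002]
force: [0.7, -0.0, -0.8]
grip_width: 0.0551
```

```bash
python3 - <<'E'
from h import *
s=bot.state();print(intray(s["tool_pos"]),head(s),s["grip_width"],s["force"])
p=bot.camera("wrist");save(p,"w8")
plan(tray(-76,-111,20),93.43)
E
```

```text
[ -76.  -107.8   59.6] 93.63060075088893 0.05513834513013536 [ 0.65198282 -0.00308574 -0.7689276 ]
dp [-2.6, -0.8, 41.0] twist [-0.09, 0.02, 0.19] | now [ 0.5426 -0.149   0.204 ] clk 13.2833
```

View pics/w8.png

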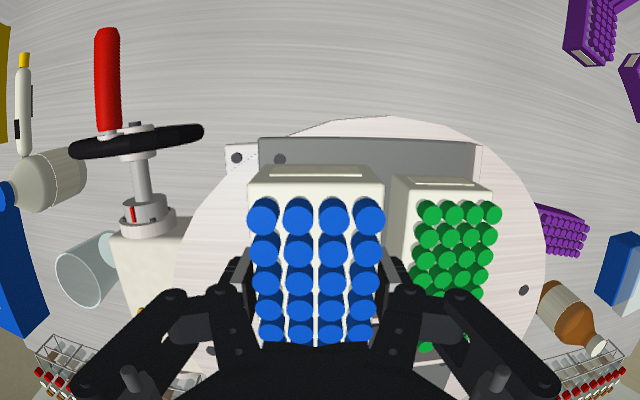

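The blue rack hangs beside the green one with a visible gap for the finger.

>>> jog_arm(
  increments=[
    {"dp": [-3, 0, 5], "twist": [0, 0, 0.2]},
    {"dp": [-3, 0, 15], "twist": [0, 0, 0.2]},
    {"dp": [-3, 0, 26], "twist": [0, 0, 0.2]},
    {"dp": [-3, 0, 34], "twist": [0, 0, 0.2]},
    {"dp": [-3, 0, 39], "twist": [0, 0, 0.2]},
    {"dp": [-3, 0, 41.5], "twist": [0, 0, 0.2]},
    {"dp": [-3, 0, 41.5], "twist": [0, 0, 0.2]},
  ],
)

```text
clock: 13.87
tool_pos: [0.5424, -0.1527, 0.162]
ee_rot: [0.686, 0.728, -0.001, -0.001]
force: [-2.8, 0.8, 2.4]
grip_width: 0.0553
```

```bash
python3 - <<'E'
from h import *
s=bot.state();print(intray(s["tool_pos"]),head(s),s["grip_width"],s["force"])
E
```

```text
[ -75.6 -112.1   19. ] 93.35837556410306 0.055255052660602516 [-2.81508442  0.84843502  2.44523152]
```

On the floor. Pushing to the end stop.

>>> jog_arm(
  increments=[
    {"dp": [0, 3, 0], "twist": [0, 0, 0]},
    {"dp": [0, 6, 0], "twist": [0, 0, 0]},
    {"dp": [0, 9, 0], "twist": [0, 0, 0]},
    {"dp": [0, 11, 0], "twist": [0, 0, 0]},
    {"dp": [0, 13, 0], "twist": [0, 0, 0]},
    {"dp": [0, 13, 0], "twist": [0, 0, 0]},
  ],
)

```text
clock: 14.37
tool_pos: [0.5556, -0.1523, 0.1619]
ee_rot: [0.686, 0.728, -0.001, -0.001]
force: [-7.4, -1.8, 6.8]
grip_width: 0.055
```

```bash
python3 - <<'E'
from h import *
s=bot.state();print(intray(s["tool_pos"]),head(s),s["grip_width"],s["force"])
E
```

```text
[ -62.4 -112.4   18.9] 93.36385311846163 0.05500608193450379 [-7.42895833 -1.77460752  6.79087776]
```

>>> jog_arm(
  increments=[
    {"dp": [0, 1, 0], "twist": [0, 0, 0]},
    {"dp": [0, 2.5, 0], "twist": [0, 0, 0]},
    {"dp": [0, 2.5, 0], "twist": [0, 0, 0]},
  ],
)

```text
clock: 14.62
tool_pos: [0.5557, -0.1523, 0.1619]
ee_rot: [0.686, 0.728, -0.003, -0.003]
force: [-21.5, -1.0, 16.7]
grip_width: 0.0549
```

```bash
python3 - <<'E'
from h import *
s=bot.state();print(intray(s["tool_pos"]),head(s),s["grip_width"],s["force"])
E
```

```text
[ -62.3 -112.5   18.9] 93.36173379366663 0.05485337542250004 [-21.48083056  -1.04630379  16.71848146]
```

>>> jog_arm(
  gripper=76,
  increments=[
    {"dp": [0, -2, 0], "twist": [0, 0, 0]},
    {"dp": [0, -3.5, 0], "twist": [0, 0, 0]},
    {"dp": [0, -3.5, 0], "twist": [0, 0, 0]},
    {"dp": [0, -3.5, 0], "twist": [0, 0, 0]},
    {"dp": [0, -4, -20], "twist": [0, 0, 0]},
    {"dp": [0, -4, -50], "twist": [0, 0, 0]},
    {"dp": [0, -4, -80], "twist": [0, 0, 0]},
    {"dp": [0, -4, -90], "twist": [0, 0, 0]},
    {"dp": [0, -4, -90], "twist": [0, 0, 0]},
    {"dp": [0, -4, -90], "twist": [0, 0, 0]},
  ],
)

```text
clock: 15.45
tool_pos: [0.5548, -0.1521, 0.2515]
ee_rot: [0.686, 0.728, -0.001, -0.0]
force: [-0.6, -0.3, 0.4]
grip_width: 0.0648
```

```bash
python3 - <<'E'
from h import *
s=bot.state();print(intray(s["tool_pos"]),head(s),s["grip_width"],s["force"])
E
python3 rk.py w9
```

```text
[ -63.2 -112.2  108.5] 93.36995761058053 0.0647773761967374 [-0.55108986 -0.34640361  0.41833602]
green [396, 161, 77, 133, 7389] z 0.2038 [ 0.5594 -0.0694] [103.4  52.5] 3.09 tray [-53.7 -29.9   0. ] dyaw -0.34
blue [0, 191, 51, 125, 1557] z 0.063 [ 0.726  -0.6741] [256.6  65.1] 2.31 tray [  76.4 -643.6    0. ] dyaw -1.12
blue [276, 161, 78, 139, 9655] z 0.2038 [ 0.5645 -0.1519] [103.   49.1] 3.53 tray [ -53.5 -112.6    0. ] dyaw 0.1
[ 0.55478725 -0.15207274  0.25154254] [ -63.2 -112.2  108.5] [-0.55108986 -0.34640361  0.41833602] 0.0647773761967374
```

View pics/w9.png

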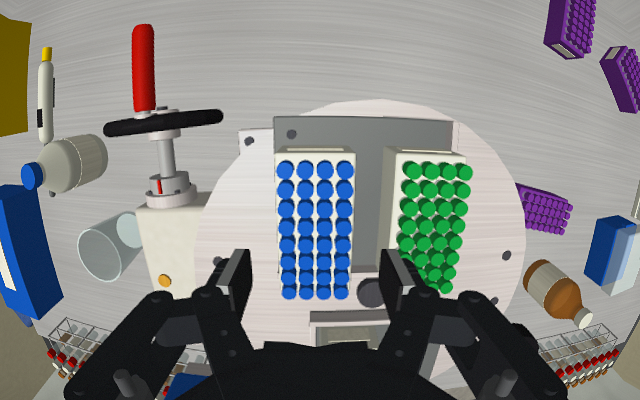

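Both racks are flush at the end stop: x reads -53.7 for green and -53.5 for blue, the same calibration bias in both. Closing the fingers and going round to the -y side.

>>> jog_arm(
  gripper=0,
  increments=[
    {"dp": [-15, 1, -5], "twist": [0, 0, 0]},
    {"dp": [-35, 3, -5], "twist": [0, 0, 0]},
    {"dp": [-50, 3, -5], "twist": [0, 0, 0]},
    {"dp": [-50, 3, -5], "twist": [0, 0, 0]},
    {"dp": [-50, 3, 15], "twist": [0, 0, 0]},
    {"dp": [-50, 3, 40], "twist": [0, 0, 0]},
    {"dp": [-50, 3, 65], "twist": [0, 0, 0]},
    {"dp": [-50, 3, 83], "twist": [0, 0, 0]},
    {"dp": [-50, 3, 87], "twist": [0, 0, 0]},
    {"dp": [-50, 3, 87], "twist": [0, 0, 0]},
  ],
)

```text
clock: 16.33
tool_pos: [0.5587, -0.2014, 0.1623]
ee_rot: [0.686, 0.727, -0.001, -0.003]
force: [0.2, -0.6, 0.4]
grip_width: 0.0002
```

```bash
python3 - <<'E'
from h import *
s=bot.state();print(intray(s["tool_pos"]),head(s),s["grip_width"],s["force"])
p=bot.camera("wrist");save(p,"w10")
E
```

```text
[ -62.3 -161.7   19.3] 93.33816454274844 0.00024836027274027805 [ 0.21914563 -0.59806416  0.35004609]
```

View pics/w10.png

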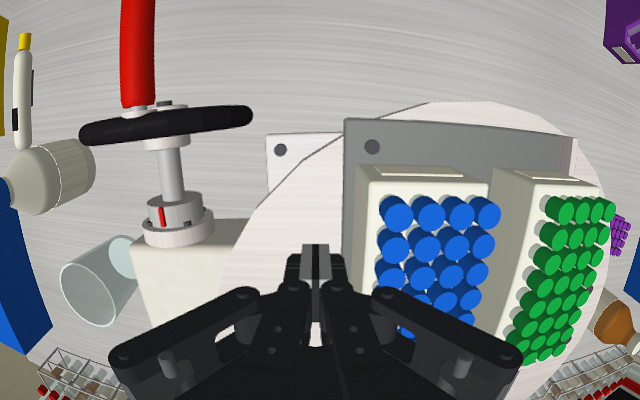

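```bash
python3 - <<'E'
from h import *
p=bot.camera("wrist")
v,u=np.mgrid[0:400,0:640]
X=wrays(p,np.c_[u.ravel(),v.ravel()].astype(float)).reshape(400,640,3)*p["depth"][...,None]
T=p["tool_from_camera"];Y=X@T[:3,:3].T+T[:3,3]
g=p["color"].max(-1)<110
for z0 in range(-110,10,10):
    m=g&(p["depth"]>0)&(Y[...,2]*1000>=z0)&(Y[...,2]*1000<z0+10)&(np.abs(Y[...,0])<.09)&(np.abs(Y[...,1])<.04)&(u<370)
    if m.sum()>5: print(z0,m.sum(),(Y[m][:,0]*1000).min().round(),(Y[m][:,0]*1000).max().round(),"y",(Y[m][:,1]*1000).min().round(),(Y[m][:,1]*1000).max().round())
E
```

```text
-110 724 -19.0 11.0 y -20.0 -16.0
-100 5782 -62.0 13.0 y -20.0 6.0
-90 6039 -62.0 14.0 y -18.0 3.0
-80 4684 -58.0 16.0 y -17.0 11.0
-70 2352 -48.0 16.0 y -17.0 10.0
-60 3133 -40.0 20.0 y -13.0 11.0
-50 1647 -33.0 21.0 y -13.0 14.0
-40 685 -13.0 13.0 y -11.0 12.0
-30 680 -13.0 13.0 y -11.0 -5.0
-20 531 -13.0 14.0 y -11.0 -5.0
-10 172 -12.0 12.0 y -11.0 -5.0
```

>>> jog_arm(
  increments=[
    {"dp": [5, 2, -5], "twist": [0, 0, 0]},
    {"dp": [14, 2, -5], "twist": [0, 0, 0]},
    {"dp": [20, 2, -5], "twist": [0, 0, 0]},
    {"dp": [24, 2, -5], "twist": [0, 0, 0]},
    {"dp": [27, 2, -5], "twist": [0, 0, 0]},
    {"dp": [30, 2, -5], "twist": [0, 0, 0]},
    {"dp": [33, 2, -5], "twist": [0, 0, 0]},
    {"dp": [34, 2, -5], "twist": [0, 0, 0]},
    {"dp": [34, 2, -5], "twist": [0, 0, 0]},
  ],
)

```text
clock: 17.18
tool_pos: [0.56, -0.1673, 0.1693]
ee_rot: [0.686, 0.728, -0.001, -0.001]
force: [0.9, -0.7, -0.3]
grip_width: -0.0002
```

```bash
python3 - <<'E'
from h import *
s=bot.state();print(intray(s["tool_pos"]),head(s),s["grip_width"],s["force"])
E
```

```text
[ -59.  -127.7   26.3] 93.38255408752597 -0.00024061029466616114 [ 0.86882081 -0.67957948 -0.30494   ]
```

>>> jog_arm(
  increments=[
    {"dp": [1, 0, 0], "twist": [0, 0, 0]},
    {"dp": [2, 0, 0], "twist": [0, 0, 0]},
    {"dp": [3, 0, 0], "twist": [0, 0, 0]},
    {"dp": [3, 0, 0], "twist": [0, 0, 0]},
  ],
)

```text
clock: 17.52
tool_pos: [0.5603, -0.1657, 0.1697]
ee_rot: [0.686, 0.727, -0.001, 0.0]
force: [2.2, -6.6, 0.1]
grip_width: -0.0004
```

```bash
python3 - <<'E'
from h import *
s=bot.state();print(intray(s["tool_pos"]),head(s),s["grip_width"],s["force"])
E
```

```text
[ -58.6 -126.2   26.7] 93.3319892422561 -0.0004208181389988302 [ 2.21880779 -6.64473245  0.08214671]
```

Contact. A bit more, then look.

>>> jog_arm(
  increments=[
    {"dp": [1, 0, 0], "twist": [0, 0, 0]},
    {"dp": [2, 0, 0], "twist": [0, 0, 0]},
    {"dp": [2, 0, 0], "twist": [0, 0, 0]},
  ],
)

```text
clock: 17.77
tool_pos: [0.5605, -0.1653, 0.1703]
ee_rot: [0.687, 0.727, -0.002, 0.002]
force: [2.3, -13.0, 1.0]
grip_width: -0.0003
```

```bash
python3 - <<'E'
from h import *
s=bot.state();print(intray(s["tool_pos"]),head(s),s["grip_width"],s["force"])
E
```

```text
[ -58.3 -125.7   27.3] 93.28846727911225 -0.00028908019447046555 [  2.28946983 -12.95777224   1.0390009 ]
```

>>> jog_arm(
  increments=[
    {"dp": [-10, 0, 0], "twist": [0, 0, 0]},
    {"dp": [-30, -5, -20], "twist": [0, 0, 0]},
    {"dp": [-30, -20, -50], "twist": [0, 0, 0]},
    {"dp": [0, -40, -80], "twist": [0, 0, 0]},
    {"dp": [30, -50, -90], "twist": [0, 0, 0]},
    {"dp": [60, -50, -90], "twist": [0, 0, 0]},
    {"dp": [70, -50, -90], "twist": [0, 0, 0]},
    {"dp": [70, -50, -90], "twist": [0, 0, 0]},
    {"dp": [70, -50, -90], "twist": [0, 0, 0]},
  ],
)

```text
clock: 18.52
tool_pos: [0.5057, -0.0955, 0.2589]
ee_rot: [0.685, 0.728, -0.001, -0.001]
force: [-0.3, -0.6, 0.6]
grip_width: -0.0001
```

```bash
python3 rk.py w11
```

```text
green [315, 221, 69, 74, 3172] z 0.2037 [ 0.5363 -0.0692] [61.  48.6] 4.21 tray [-76.8 -28.3   0. ] dyaw 0.78
blue [0, 213, 44, 113, 1307] z 0.0636 [ 0.7247 -0.673 ] [257.2  57.3] 0.22 tray [  75.2 -642.3    0. ] dyaw -3.21
blue [236, 222, 69, 73, 3599] z 0.2037 [ 0.5396 -0.1259] [60.7 48.8] 2.8 tray [-76.9 -85.1   0. ] dyaw -0.63
[ 0.50566817 -0.09545052  0.25887124] [-108.9  -52.7  115.9] [-0.33882406 -0.64222477  0.56712709] -0.0001252473534013116
```

View pics/w11.png

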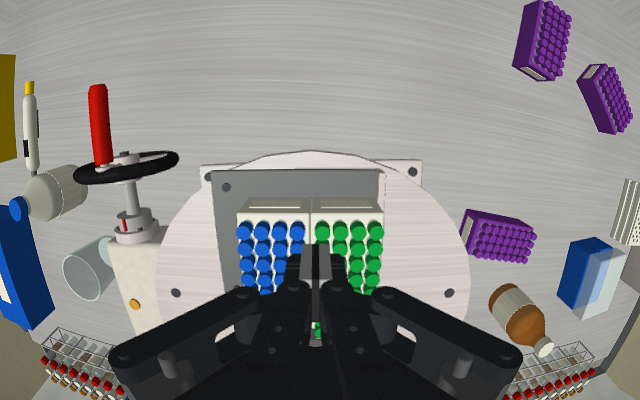

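Both racks sit side by side, ends flush, near edge at x ≈ -107.3 for both, y -28.3 and -85.1. Now measuring the handwheel grip.

```bash
python3 - <<'E'
from h import *
plan([0.38,-0.27,0.27],93.43)
E
```

```text
dp [-166.2, -135.8, -10.8] twist [-0.21, -0.01, -0.04] | now [ 0.5057 -0.0961  0.2587] clk 18.5667
```

>>> jog_arm(
  gripper=80,
  increments=[
    {"dp": [-25, -22, -5], "twist": [-0.2, 0, 0]},
    {"dp": [-55, -46, -10], "twist": [-0.2, 0, 0]},
    {"dp": [-85, -70, -11], "twist": [-0.2, 0, 0]},
    {"dp": [-115, -94, -11], "twist": [-0.2, 0, 0]},
    {"dp": [-145, -118, -11], "twist": [-0.2, 0, 0]},
    {"dp": [-166, -136, -11], "twist": [-0.2, 0, 0]},
    {"dp": [-166, -136, -11], "twist": [-0.2, 0, 0]},
    {"dp": [-166, -136, -11], "twist": [-0.2, 0, 0]},
    {"dp": [-166, -136, -11], "twist": [-0.2, 0, 0]},
  ],
)

```text
clock: 19.32
tool_pos: [0.3796, -0.2699, 0.2703]
ee_rot: [0.687, 0.727, 0.001, -0.0]
force: [0.1, 0.4, 0.4]
grip_width: 0.0683
```

```bash
python3 - <<'E'
from h import *
s=bot.state();p=bot.camera("wrist");save(p,"w12");P=wpts(p,s)
print(s["tool_pos"],head(s))
hsv=cv2.cvtColor(p["color"],cv2.COLOR_BGR2HSV)
red=((hsv[...,0]<8)|(hsv[...,0]>172))&(hsv[...,1]>150)
k,l,st,ce=cv2.connectedComponentsWithStats(red.astype(np.uint8))
for i in range(1,k):
    if st[i,4]>40:
        q=P[l==i];print(st[i].tolist(),np.median(q,0).round(4),q.min(0).round(3),q.max(0).round(3))
i=1+np.argmax(st[1:,4]);m=l==i;v,u=np.nonzero(m)
q=P[m];print("ztop",np.percentile(q[:,2],[5,50,90,98]))
for zc in (0.145,): print(rectfit(wray_z(p,s,np.c_[u,v],zc)))
# cylinder fit radius 10.5 to depth points
from scipy.optimize import least_squares
def f(t):
    a,b=t[4],t[5] if len(t)>5 else 0
    d=np.array([np.cos(t[3])*np.cos(t[2]),np.sin(t[3])*np.cos(t[2]),np.sin(t[2])])
    c=np.array([0.44,t[0],t[1]]);w=q-c;w=w-np.outer(w@d,d);return (np.linalg.norm(w,axis=1)-.0105)*1000
r=least_squares(lambda t:f([t[0],t[1],0.0,t[2],0]),[-.306,.146,.06],loss="soft_l1");print("cyl y,z at x=.44, yaw",r.x[:2].round(4),np.degrees(r.x[2]),np.median(np.abs(r.fun)))
E
```

```text
[ 0.37963434 -0.26994304  0.27030206] 93.25921755838426
[258, 215, 26, 78, 1565] [ 0.4383 -0.3078  0.1553] [ 0.305 -0.338  0.04 ] [ 0.5   -0.275  0.413]
[587, 385, 13, 10, 58] [0.8984 0.518  0.1033] [0.892 0.503 0.095] [0.926 0.547 0.11 ]
ztop [0.148622   0.15532107 0.1571043  0.15782389]
(array([ 0.44683636, -0.30923566]), [85.46062469482422, 22.10262680053711], 6.203045845031738)
cyl y,z at x=.44, yaw [-0.3095  0.1463] 4.760495716124655 0.4472277913973987
```

View pics/w12.png

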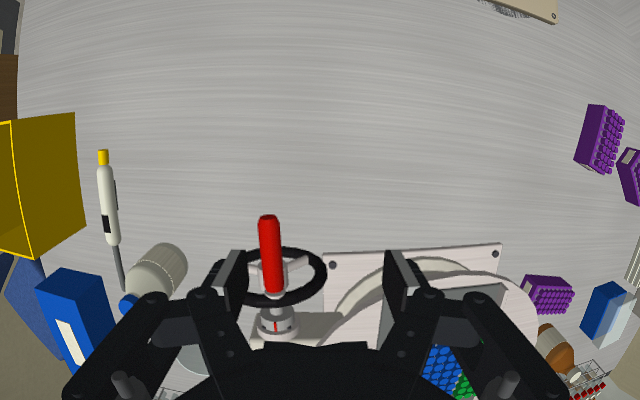

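The grip axis is at y -0.3095, z 0.146, yaw 4.76°, which puts the wheel at about -0.17 rad. Height, lateral offset and table yaw all agree. Hub axis at x = 0.44: y ≈ -0.318, z 0.095.

```bash
python3 - <<'E'
from h import *
plan([0.4285,-0.3105,0.20],94.76)
plan([0.4285,-0.3105,0.127],94.76)
E
```

```text
dp [-43.9, 46.0, 70.4] twist [0.05, -0.05, -1.42] | now [ 0.38   -0.2694  0.2704] clk 19.3667
dp [-43.9, 45.9, 143.4] twist [0.05, -0.05, -1.42] | now [ 0.38   -0.2694  0.2704] clk 19.3667
```

>>> jog_arm(
  increments=[
    {"dp": [-25, 25, 10], "twist": [0, 0, -1.4]},
    {"dp": [-44, 46, 30], "twist": [0, 0, -1.4]},
    {"dp": [-44, 46, 55], "twist": [0, 0, -1.4]},
    {"dp": [-44, 46, 70], "twist": [0, 0, -1.4]},
    {"dp": [-44, 46, 70], "twist": [0, 0, -1.4]},
  ],
)

```text
clock: 19.78
tool_pos: [0.4276, -0.3082, 0.1958]
ee_rot: [0.676, 0.737, 0.0, -0.004]
force: [-0.9, 0.5, -0.2]
grip_width: 0.0683
```

```bash
python3 - <<'E'
from h import *
s=bot.state();p=bot.camera("wrist");save(p,"w13");print(s["tool_pos"],head(s))
plan([0.4285,-0.3105,0.127],94.76)
E
```

```text
[ 0.42756437 -0.30815678  0.19584354] 94.87714633813113
dp [-2.0, 0.4, 71.4] twist [-0.12, -0.22, 0.11] | now [ 0.4281 -0.3088  0.1984] clk 19.8333
```

View pics/w13.png

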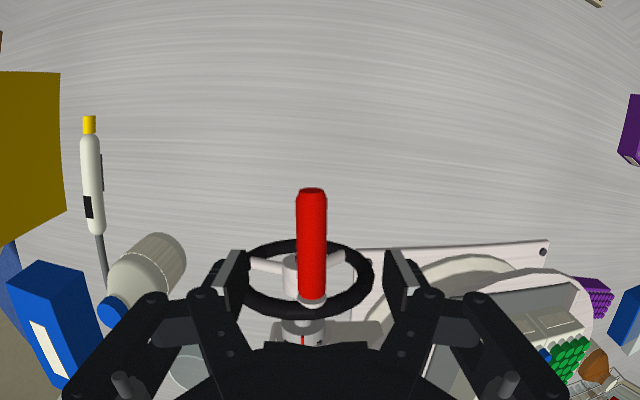

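The grip at (311,245) is centred between the fingers. Descending and closing.

>>> jog_arm(
  increments=[
    {"dp": [-1, 0, 20], "twist": [0, 0, 0]},
    {"dp": [-1, 0, 45], "twist": [0, 0, 0]},
    {"dp": [-1, 0, 63], "twist": [0, 0, 0]},
    {"dp": [-1, 0, 71], "twist": [0, 0, 0]},
    {"dp": [-1, 0, 71], "twist": [0, 0, 0]},
    {"dp": [-1, 0, 71], "twist": [0, 0, 0]},
  ],
)

```text
clock: 20.33
tool_pos: [0.4294, -0.3118, 0.1314]
ee_rot: [0.677, 0.736, 0.0, 0.001]
force: [0.2, -0.1, 0.6]
grip_width: 0.0685
```

>>> jog_arm(
  gripper=0,
  increments=[
    {"dp": [0, 0, 0], "twist": [0, 0, 0]},
    {"dp": [0, 0, 0], "twist": [0, 0, 0]},
    {"dp": [0, 0, 0], "twist": [0, 0, 0]},
    {"dp": [0, 0, 0], "twist": [0, 0, 0]},
    {"dp": [0, 0, 0], "twist": [0, 0, 0]},
    {"dp": [0, 0, 0], "twist": [0, 0, 0]},
  ],
)

```text
clock: 20.83
tool_pos: [0.4291, -0.3119, 0.131]
ee_rot: [0.677, 0.736, 0.001, 0.001]
force: [-1.4, 2.5, 6.2]
grip_width: 0.0192
```

```bash
cat > crank.py <<'E'
from h import *
import sys
HY,HZ=-0.318,0.095   # hub axis at x=.44
def info():
    s=bot.state();t=s["tool_pos"];th=np.radians(4.76)
    # lateral offset from hub axis
    lat=-np.sin(th)*(t[0]-.44)+np.cos(th)*(t[1]-HY);zz=t[2]+.019-HZ
    w=np.arctan2(-lat,zz);print("clk",s["clock"],"pos",t.round(4),"lat,z mm",round(lat*1000,1),round(zz*1000,1),"r",round(np.hypot(lat,zz)*1000,1),"w",round(w,3),"F",s["force"].round(1),"gw",round(s["grip_width"],4),"head",round(head(s),2));return w
w=info()
if len(sys.argv)>1:
    w0=float(sys.argv[1]);ws=w0+np.array([float(a) for a in sys.argv[2].split(",")])
    for a in ws: print([round(-52*(np.sin(a)-np.sin(w0)),1),0,round(-52*(np.cos(a)-np.cos(w0)),1)],round(a,2))
E
python3 crank.py -0.17 .1,.22,.37,.52,.67,.82,.97,1.12,1.27,1.42
```

```text
clk 20.8333 pos [ 0.4291 -0.3119  0.131 ] lat,z mm 7.0 55.0 r 55.4 w -0.126 F [-1.4  2.5  6.2] gw 0.0192 head 94.76
[np.float64(-5.2), 0, np.float64(-0.6)] -0.07
[np.float64(-11.4), 0, np.float64(-0.7)] 0.05
[np.float64(-19.1), 0, np.float64(0.3)] 0.2
[np.float64(-26.6), 0, np.float64(2.4)] 0.35
[np.float64(-33.7), 0, np.float64(5.6)] 0.5
[np.float64(-40.3), 0, np.float64(9.9)] 0.65
[np.float64(-46.1), 0, np.float64(15.0)] 0.8
[np.float64(-51.1), 0, np.float64(21.0)] 0.95
[np.float64(-55.1), 0, np.float64(27.7)] 1.1
[np.float64(-58.1), 0, np.float64(34.9)] 1.25
```

>>> jog_arm(
  increments=[
    {"dp": [-5, 0, -0.5], "twist": [0, 0, 0]},
    {"dp": [-11.5, 0, -0.5], "twist": [0, 0, 0]},
    {"dp": [-19, 0, 0.5], "twist": [0, 0, 0]},
    {"dp": [-26.5, 0, 2.5], "twist": [0, 0, 0]},
    {"dp": [-33.5, 0, 5.5], "twist": [0, 0, 0]},
    {"dp": [-40.5, 0, 10], "twist": [0, 0, 0]},
    {"dp": [-46, 0, 15], "twist": [0, 0, 0]},
    {"dp": [-51, 0, 21], "twist": [0, 0, 0]},
  ],
)

```text
clock: 21.5
tool_pos: [0.4334, -0.3629, 0.1087]
ee_rot: [0.677, 0.736, 0.001, 0.001]
force: [2.4, 5.5, 2.2]
grip_width: 0.0191
```

```bash
python3 crank.py
```

```text
clk 21.5 pos [ 0.4334 -0.3629  0.1087] lat,z mm -44.2 32.7 r 55.0 w 0.934 F [2.4 5.5 2.2] gw 0.0191 head 94.76
```

```bash
python3 crank.py 0.95 .2,.45,.7,.95,1.2,1.45,1.7,1.95,2.2,2.45|tail -10; echo; python3 crank.py 3.4 .25,.5,.75,1,1.25,1.5,1.75,2,2.25,2.5|tail -10
```

```text
[np.float64(-5.2), 0, np.float64(9.0)] 1.15
[np.float64(-8.9), 0, np.float64(21.4)] 1.4
[np.float64(-9.5), 0, np.float64(34.4)] 1.65
[np.float64(-6.9), 0, np.float64(47.1)] 1.9
[np.float64(-1.2), 0, np.float64(58.7)] 2.15
[np.float64(7.2), 0, np.float64(68.6)] 2.4
[np.float64(17.8), 0, np.float64(76.1)] 2.65
[np.float64(29.9), 0, np.float64(80.7)] 2.9
[np.float64(42.7), 0, np.float64(82.2)] 3.15
[np.float64(55.6), 0, np.float64(80.5)] 3.4

[np.float64(12.0), 0, np.float64(-4.9)] 3.65
[np.float64(22.5), 0, np.float64(-12.5)] 3.9
[np.float64(30.7), 0, np.float64(-22.5)] 4.15
[np.float64(36.2), 0, np.float64(-34.3)] 4.4
[np.float64(38.6), 0, np.float64(-47.0)] 4.65
[np.float64(37.8), 0, np.float64(-60.0)] 4.9
[np.float64(33.8), 0, np.float64(-72.3)] 5.15
[np.float64(26.9), 0, np.float64(-83.3)] 5.4
[np.float64(17.5), 0, np.float64(-92.2)] 5.65
[np.float64(6.2), 0, np.float64(-98.5)] 5.9
```

>>> jog_arm(
  increments=[
    {"dp": [-5, 0, 9], "twist": [0, 0, 0]},
    {"dp": [-9, 0, 21.5], "twist": [0, 0, 0]},
    {"dp": [-9.5, 0, 34.5], "twist": [0, 0, 0]},
    {"dp": [-7, 0, 47], "twist": [0, 0, 0]},
    {"dp": [-1, 0, 58.5], "twist": [0, 0, 0]},
    {"dp": [7, 0, 68.5], "twist": [0, 0, 0]},
    {"dp": [18, 0, 76], "twist": [0, 0, 0]},
    {"dp": [30, 0, 80.5], "twist": [0, 0, 0]},
    {"dp": [42.5, 0, 82], "twist": [0, 0, 0]},
    {"dp": [55.5, 0, 80.5], "twist": [0, 0, 0]},
  ],
)

```text
clock: 22.33
tool_pos: [0.4289, -0.3092, 0.0287]
ee_rot: [0.677, 0.736, -0.001, 0.003]
force: [1.7, -6.9, 5.1]
grip_width: 0.0189
```

```bash
python3 crank.py
```

```text
clk 22.3333 pos [ 0.4289 -0.3092  0.0287] lat,z mm 9.7 -47.3 r 48.3 w -2.94 F [ 1.7 -6.9  5.1] gw 0.0189 head 94.74
```

>>> jog_arm(
  increments=[
    {"dp": [12, 0, -5], "twist": [0, 0, 0]},
    {"dp": [22.5, 0, -12.5], "twist": [0, 0, 0]},
    {"dp": [30.5, 0, -22.5], "twist": [0, 0, 0]},
    {"dp": [36, 0, -34.5], "twist": [0, 0, 0]},
    {"dp": [38.5, 0, -47], "twist": [0, 0, 0]},
    {"dp": [38, 0, -60], "twist": [0, 0, 0]},
    {"dp": [34, 0, -72.5], "twist": [0, 0, 0]},
    {"dp": [27, 0, -83.5], "twist": [0, 0, 0]},
    {"dp": [17.5, 0, -92], "twist": [0, 0, 0]},
    {"dp": [6, 0, -98.5], "twist": [0, 0, 0]},
  ],
)

```text
clock: 23.17
tool_pos: [0.428, -0.2992, 0.1272]
ee_rot: [0.677, 0.736, 0.002, -0.001]
force: [-0.3, 10.9, 9.9]
grip_width: 0.0193
```

```bash
python3 crank.py 5.9 .25,.5,.75,1,1.25,1.5,1.75,2,2.25,2.5;  python3 crank.py 8.4 .25,.5,.75,1,1.25,1.5,1.75,2,2.25,2.5|tail -10; python3 - <<'E'
from h import *
p=bot.camera("top");save(p,"t7");cv2.imwrite("pics/t7z.png",cv2.resize(p["color"][70:250,270:450],None,fx=3.3,fy=3.3,interpolation=cv2.INTER_CUBIC))
E
```

```text
clk 23.1667 pos [ 0.428  -0.2992  0.1272] lat,z mm 19.7 51.2 r 54.8 w -0.368 F [-0.3 10.9  9.9] gw 0.0193 head 94.83
[np.float64(-12.5), 0, np.float64(-3.3)] 6.15
[np.float64(-25.5), 0, np.float64(-3.4)] 6.4
[np.float64(-38.1), 0, np.float64(-0.3)] 6.65
[np.float64(-49.5), 0, np.float64(5.8)] 6.9
[np.float64(-59.1), 0, np.float64(14.6)] 7.15
[np.float64(-66.2), 0, np.float64(25.4)] 7.4
[np.float64(-70.4), 0, np.float64(37.7)] 7.65
[np.float64(-71.4), 0, np.float64(50.6)] 7.9
[np.float64(-69.2), 0, np.float64(63.4)] 8.15
[np.float64(-63.9), 0, np.float64(75.2)] 8.4
[np.float64(8.1), 0, np.float64(10.2)] 8.65
[np.float64(18.4), 0, np.float64(18.0)] 8.9
[np.float64(30.3), 0, np.float64(23.0)] 9.15
[np.float64(43.2), 0, np.float64(25.0)] 9.4
[np.float64(56.1), 0, np.float64(23.7)] 9.65
[np.float64(68.2), 0, np.float64(19.2)] 9.9
[np.float64(78.9), 0, np.float64(11.9)] 10.15
[np.float64(87.5), 0, np.float64(2.2)] 10.4
[np.float64(93.4), 0, np.float64(-9.4)] 10.65
[np.float64(96.2), 0, np.float64(-22.0)] 10.9
```

View pics/t7z.png

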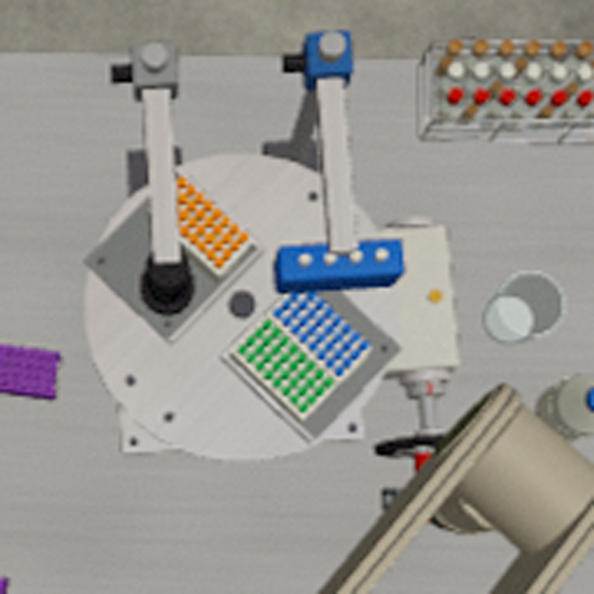

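One turn done: the table has turned about 45° toward the blue head and the racks are still packed. Second turn.

>>> jog_arm(
  increments=[
    {"dp": [-12.5, 0, -3.5], "twist": [0, 0, 0]},
    {"dp": [-25.5, 0, -3.5], "twist": [0, 0, 0]},
    {"dp": [-38, 0, 0], "twist": [0, 0, 0]},
    {"dp": [-49.5, 0, 6], "twist": [0, 0, 0]},
    {"dp": [-59, 0, 14.5], "twist": [0, 0, 0]},
    {"dp": [-66, 0, 25.5], "twist": [0, 0, 0]},
    {"dp": [-70.5, 0, 37.5], "twist": [0, 0, 0]},
    {"dp": [-71.5, 0, 50.5], "twist": [0, 0, 0]},
    {"dp": [-69, 0, 63.5], "twist": [0, 0, 0]},
    {"dp": [-64, 0, 75], "twist": [0, 0, 0]},
  ],
)

```text
clock: 24.05
tool_pos: [0.4335, -0.3636, 0.0509]
ee_rot: [0.677, 0.736, 0.002, -0.001]
force: [0.8, 17.6, 18.3]
grip_width: 0.0193
```

>>> jog_arm(
  increments=[
    {"dp": [8, 0, 10], "twist": [0, 0, 0]},
    {"dp": [18.5, 0, 18], "twist": [0, 0, 0]},
    {"dp": [30.5, 0, 23], "twist": [0, 0, 0]},
    {"dp": [43, 0, 25], "twist": [0, 0, 0]},
    {"dp": [56, 0, 23.5], "twist": [0, 0, 0]},
    {"dp": [68, 0, 19], "twist": [0, 0, 0]},
    {"dp": [79, 0, 12], "twist": [0, 0, 0]},
    {"dp": [87.5, 0, 2], "twist": [0, 0, 0]},
    {"dp": [93.5, 0, -9.5], "twist": [0, 0, 0]},
    {"dp": [96, 0, -22], "twist": [0, 0, 0]},
  ],
)

```text
clock: 24.88
tool_pos: [0.4254, -0.2684, 0.0728]
ee_rot: [0.677, 0.736, 0.001, 0.0]
force: [8.8, 0.4, -7.3]
grip_width: 0.0192
```

```bash
python3 crank.py 10.9 .25,.5,.75,1,1.25,1.45,1.58,1.666
```

```text
clk 24.8833 pos [ 0.4254 -0.2684  0.0728] lat,z mm 50.7 -3.2 r 50.8 w -1.633 F [ 8.8  0.4 -7.3] gw 0.0192 head 94.78
[np.float64(-0.4), 0, np.float64(-13.0)] 11.15
[np.float64(-4.0), 0, np.float64(-25.4)] 11.4
[np.float64(-10.5), 0, np.float64(-36.6)] 11.65
[np.float64(-19.6), 0, np.float64(-45.8)] 11.9
[np.float64(-30.7), 0, np.float64(-52.5)] 12.15
[np.float64(-40.6), 0, np.float64(-55.7)] 12.35
[np.float64(-47.3), 0, np.float64(-56.8)] 12.48
[np.float64(-51.7), 0, np.float64(-57.0)] 12.57
```

>>> jog_arm(
  increments=[
    {"dp": [-0.5, 0, -13], "twist": [0, 0, 0]},
    {"dp": [-4, 0, -25.5], "twist": [0, 0, 0]},
    {"dp": [-10.5, 0, -36.5], "twist": [0, 0, 0]},
    {"dp": [-19.5, 0, -46], "twist": [0, 0, 0]},
    {"dp": [-30.5, 0, -52.5], "twist": [0, 0, 0]},
    {"dp": [-40.5, 0, -55.5], "twist": [0, 0, 0]},
    {"dp": [-47, 0, -57], "twist": [0, 0, 0]},
    {"dp": [-51.5, 0, -57], "twist": [0, 0, 0]},
    {"dp": [-51.5, 0, -57], "twist": [0, 0, 0]},
    {"dp": [-51.5, 0, -57], "twist": [0, 0, 0]},
  ],
)

```text
clock: 25.72
tool_pos: [0.43, -0.3221, 0.1316]
ee_rot: [0.677, 0.736, 0.0, 0.002]
force: [0.7, 0.3, 6.5]
grip_width: 0.0191
```

```bash
python3 crank.py; python3 - <<'E'
from h import *
p=bot.camera("top");save(p,"t8");cv2.imwrite("pics/t8z.png",cv2.resize(p["color"][70:250,270:450],None,fx=3.3,fy=3.3,interpolation=cv2.INTER_CUBIC))
E
```

```text
clk 25.7167 pos [ 0.43   -0.3221  0.1316] lat,z mm -3.3 55.6 r 55.6 w 0.059 F [0.7 0.3 6.5] gw 0.0191 head 94.73
```

View pics/t8z.png

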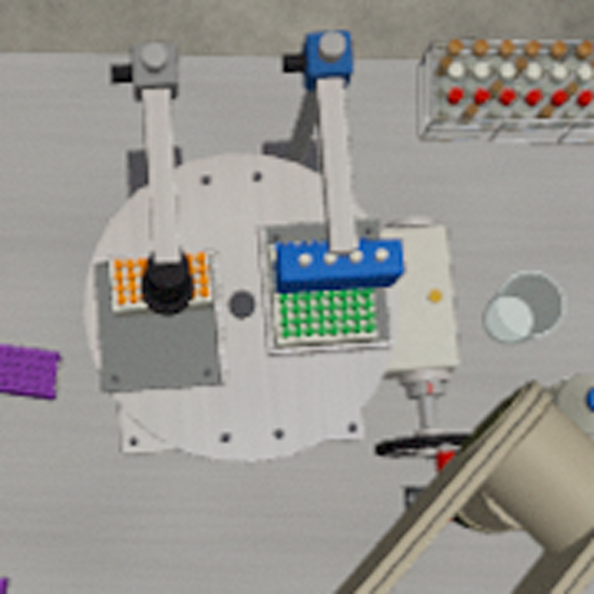

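The tray is under the blue head and the wheel estimate is 0.06 rad past two turns. Releasing and retreating upward.

>>> jog_arm(
  gripper=75,
  increments=[
    {"dp": [0, 0, 0], "twist": [0, 0, 0]},
    {"dp": [0, 0, 0], "twist": [0, 0, 0]},
    {"dp": [0, 0, 0], "twist": [0, 0, 0]},
    {"dp": [0, 0, 0], "twist": [0, 0, 0]},
    {"dp": [0, 0, -25], "twist": [0, 0, 0]},
    {"dp": [0, 0, -60], "twist": [0, 0, 0]},
    {"dp": [0, -20, -100], "twist": [0, 0, 0]},
    {"dp": [0, -40, -130], "twist": [0, 0, 0]},
    {"dp": [30, -50, -140], "twist": [0, 0, 0]},
    {"dp": [50, -50, -140], "twist": [0, 0, 0]},
  ],
)

```text
clock: 26.6
tool_pos: [0.3748, -0.2759, 0.2751]
ee_rot: [0.678, 0.735, 0.0, 0.004]
force: [-0.2, 0.2, -0.4]
grip_width: 0.064
```

>>> jog_arm(
  increments=[
    {"dp": [40, 0, 0], "twist": [0, 0, 0]},
    {"dp": [80, 0, 0], "twist": [0, 0, 0]},
    {"dp": [110, 0, 0], "twist": [0, 0, 0]},
    {"dp": [110, 0, 0], "twist": [0, 0, 0]},
    {"dp": [110, 0, 0], "twist": [0, 0, 0]},
  ],
)

```text
clock: 27.02
tool_pos: [0.3662, -0.1643, 0.271]
ee_rot: [0.676, 0.737, 0.0, 0.001]
force: [0.7, -1.1, 0.8]
grip_width: 0.0639
```

```bash
python3 - <<'E'
from h import *
s=bot.state();p=bot.camera("wrist");save(p,"w14");P=wpts(p,s);print(s["tool_pos"],s["force"],s["clock"])
hsv=cv2.cvtColor(p["color"],cv2.COLOR_BGR2HSV)
red=((hsv[...,0]<8)|(hsv[...,0]>172))&(hsv[...,1]>150)&(P[...,0]>.39)&(P[...,0]<.5)&(P[...,1]<-.27)&(P[...,1]>-.37)&(P[...,2]>.1)
q=P[red];print("red",len(q),np.median(q,0) if len(q) else 0)
from scipy.optimize import least_squares
def f(t):
    d=np.array([np.cos(t[2]),np.sin(t[2]),0]);w=q-np.array([.44,t[0],t[1]]);w=w-np.outer(w@d,d);return (np.linalg.norm(w,axis=1)-.0105)*1000
r=least_squares(f,[-.318,.146,.08],loss="soft_l1");print(r.x)
p=bot.camera("top");save(p,"t9");np.save("t9.npy",p,allow_pickle=True)
Pt=cam_pts(p);hsv=cv2.cvtColor(p["color"],cv2.COLOR_BGR2HSV)
g=(cv2.inRange(hsv,(45,90,50),(80,255,255))>0)&(Pt[...,2]>.15)
v,u=np.nonzero(g);print("green",rectfit(ray_z(p,np.c_[u,v],.203)))
cv2.imwrite("pics/t9z.png",cv2.resize(p["color"][70:250,270:450],None,fx=3.3,fy=3.3,interpolation=cv2.INTER_CUBIC))
m=Pt[...,2]>0.3
p=bot.camera("scene");cv2.imwrite("pics/s9.png",cv2.resize(p["color"][100:300,180:480],None,fx=2.6,fy=2.6,interpolation=cv2.INTER_CUBIC))
E
```

```text
[ 0.36620902 -0.164345    0.27097852] [ 0.66615169 -1.10580573  0.81916076] 27.0167
red 1253 [ 0.43989364 -0.31641467  0.15548526]
[-0.32141615  0.14703967  0.09090768]
green (array([ 0.62467834, -0.17818275]), [99.7030258178711, 47.41466522216797], -84.96503782272339)
```

View pics/w14.png

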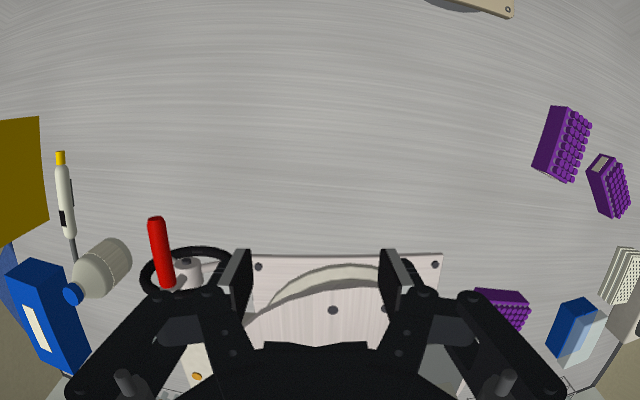

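View pics/s9.png

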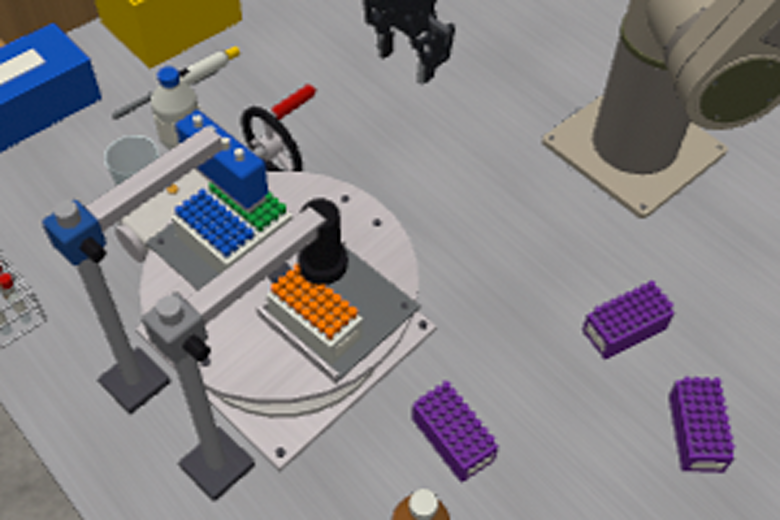

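View pics/t9z.png

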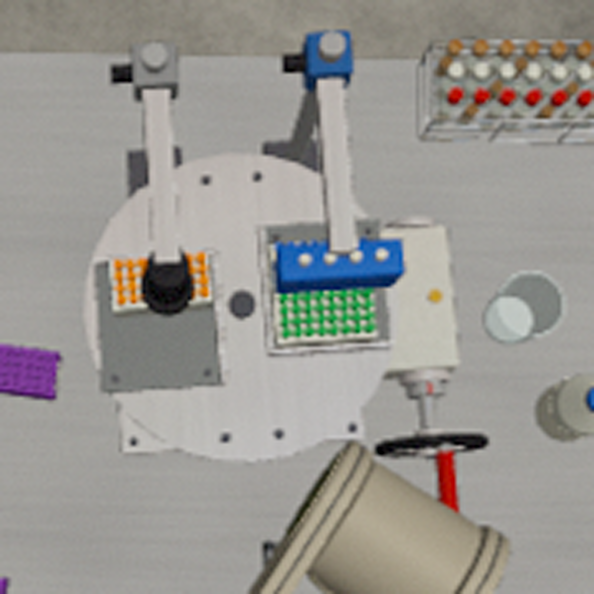

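```bash
python3 - <<'E'
from h import *
s=bot.state();print(np.abs(s["qd"]).max(),s["clock"]);print(bot.sign_off())
E
```

```text
0.011584389078934108 27.1667
the job is handed in; nothing more can be done
None
```

I loaded the front tray, cranked the handwheel two turns towards the blue head (positive, to the right), let go and handed the job in at 27 s. The system gave no verdict, so the results below are my own measurements.

**Racks before cranking:**
- The control rack was pushed against both stops, with about 19 N at the end stop and 9 N at the side stop.
- The sample rack was pushed about 21 N against the end stop. I then released it and pushed it about 13 N against the control rack with the fingers closed.
- The wrist camera put the two racks at y -28.3 and -85.1 mm. Both were about -55 mm in x and square within 1°.

**After cranking:**
- **Handwheel:** the grip is back up at the top, about 0.06 rad past two turns (limit 0.3).
- **Control rack:** its measured centre agrees with its predicted place under a quarter turn to within about 1 mm.
- **Sample rack:** the head hid much of it from above, so I only saw it sitting against the control rack in the scene camera. I did not measure its final position.
- **Everything else:** the orange rack, the bystanders and the purple look-alikes looked undisturbed. The arm was clear of everything.

No checks failed. The only disagreement was 1–2 mm between camera readings of the racks' x and y positions, which is about the calibration accuracy.

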